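Return two retained samples to the sloping divided rack

ROBOT

A 6-joint arm with a two-finger parallel gripper is mounted at the origin on a cart in front of the work surface, level with it; the furniture and walls round the work are solid. World frame = base frame: x ahead of the robot, y to its left, z up, the work surface at z = 0. Lengths are in m, angles in rad, forces in N, time in s.
With the tool pointing down it reaches from about 0.225 to 0.725 m from the base axis. Payload 3.1 kg.
Tool frame: the origin (TCP) lies midway between the tips of the shut fingers; the grasp point (between the pads) lies 19 mm behind it; x points along the fingers, y is the direction in which the jaws open and shut, and the axes are right-handed (so a half turn about x gives the same grasp; the last joint's range is limited). The gripper opens to 85 mm and grips with 20 to 120 N. Pads are 22 mm wide; open, the fingers measure 114 mm over their backs; the gripper's body (76 mm by 85 mm) begins 54 mm behind the grasp point. The pads swing forward as they close: fully open they stand 13 mm farther back than shut.
Start: joints at [-1.26, 0.048, 0.099, 1.622, 0, 1.443], TCP at [0.223, -0.475, 0.231] pointing down, gripper open.
Joint ranges: [-2.91, 2.91], [-0.99, 1.94], [-1.21, 1.42], [-2.12, 2.29], [-1.49, 1.47], [-3.14, 3.14]. Speed limits (rad/s): [2.79, 2.79, 3.14, 3.14, 3.14, 3.14].

INTERFACE

Orientations are given as a unit quaternion [x, y, z, w].
In Python, from rig import manip gives the robot as it stands.
- The arm moves only by the tool move_arm, never from a script. Its argument "commands" is a list of rows, each an object with "xyz": the shift along the tool's x, y, z in m, a list of three; "roll": the turn about the tool's x in degrees. A call has exactly 10 rows; each row is the pose to reach, as a shift and turn from the pose measured when the call began, along the tool's axes at that moment; what a row does not reach only later rows make up. A row lasts 1/8 s, in which the tool goes at most 62.5 mm and 10.7 degrees, less where a joint would pass 70% of its speed; a pose out of reach is approached as far as the arm can. A call with a gripper value outside its range is refused whole. "fingers" is the opening, from 0 (shut) to 1 (fully open), set as the call begins (left out, the last holds). The fingers move at their own pace and stop on an object; the grip force is fixed at half the most. Time passes only in rows, so rows that repeat a pose let the fingers close, or fill a call up. It gives the time, the measured TCP pose, the force and the opening at its end, in the units of the state.
- manip.sense(): the state, without advancing time (a new reading comes with each control period).
- manip.grab_frame(name): name is "side" or "top" or "wrist"; returns (picture, depth): 480x640x3 uint8, red, green, blue; 480x640 float32, m along the optical axis (not along the pixel's ray), 0 where there is no reading.
- manip.camera_model(name): a dict with "K" (3x3 intrinsics, pixels), "R" (3x3) and "t" (3): a world point X has camera coordinates R X + t. Camera axes: x right, y down, z forward; pixel columns grow to the right and rows downward; lengths in m; the calibration is good to about 2 mm. A picture is of the moment at which its call begins: read the wrist's pose just before it. camera_model takes no time and is no camera call; for the wrist camera it gives the pose at the moment of the call.
- manip.finish_job(): hands the job in, once; it reports no verdict.
Trained networks look in the newest picture that a camera, given by its name, has taken for a name from the list of things; names that differ only in an ending like _2 or _b are one class to them, and where a whole thing is asked for, a point or a joint stands for the part that bears it (a point fixed in the world has none). Each returns a list of dicts, best first, with "conf" (0 to 1); they miss things now and then, are a little off and sometimes report something else, mostly with a low value. They report only what shows in the picture. A call takes as long as a camera call. They do not tell look-alikes from the thing itself.
- manip.find_in(thing, camera): "rect" ([left, top, right, bottom] in pixels, round what is visible of it).
- manip.cut_out(thing, camera): "mask" (480x640 bool, what is visible of it) and "rect" ([left, top, right, bottom] in pixels, round what is visible of it).
- manip.tip_of(thing, camera): "centre" ([column, row] in pixels: a listed point, or the origin of a listed thing).
The state is a dict: "t": time; "joint_positions": joint angles; "qd": joint speeds; "joint_torque": joint torques, N m; "eef_pos": TCP position; "tool_rot": TCP orientation; "ft_force": force on the tool from outside, world axes, zero at the start; "torque": the same for the moment, N m; "grip_width": opening from 0.0 (shut) to 1.0 (fully open).
Only numpy, scipy, OpenCV 4.12 (cv2) and the standard library are available. Lean on these libraries where they do the work, as an engineer would, in place of code of your own. Each camera call takes 0.05 s, during which the arm holds its last target.

TASK

Two retained samples are standing loose at the front of the worktop: a dropper bottle and a wide-mouthed sample jar. Put each back into the empty cell of its own size in the divided rack, upright in its cell and right down on the cell floor; the rack slopes towards you, so tilt them to match and do not leave them hung up on the dividers. Do not knock either sample over, and leave the samples already in the rack and the beaker where they are.

Things in the scene. Friction and masses are not known exactly. Their poses are not given: they have to be found in the camera images.
- rack: White divided tray, 74 x 288 x 44 mm, fixed on a wire easel that slopes it 30 degrees towards the robot. Origin on the worktop below its middle; x level, towards its raised rear; y along the row; z up. Five cells in a row: large (66 x 66 mm) at y = +-107 mm, small (44 x 44 mm) at y = -48, 0, 48 mm; walls 4 mm thick, 40 mm above the cell floors. One large and one small cell are empty; which varies.
- free_small_cell (a point): Middle of the floor of the empty small cell (44 x 44 mm, walls 40 mm high). z points straight out of the cell, square to its floor, 30 degrees from vertical towards the robot; y along the row; x up the slope.
- free_large_cell (a point): Middle of the floor of the empty large cell (66 x 66 mm, walls 40 mm high). Axes as for the small cell.
- bottle_center (a point): The dropper bottle to put away: amber, 102 mm high, upright on the worktop; point half-way up its axis (51 mm above its foot), z to its top. Body 33 mm across up to 62 mm above its foot, black cap collar 24 mm across at 65 to 77 mm, then a bulb 13 mm across (rigid). 0.05 to 0.1 kg. Well held across the collar.
- jar_center (a point): The sample jar to put away: 52 mm across, 71 mm high with lid, upright on the worktop; point half-way up its axis (35.5 mm above its foot), z to its lid. The lid, 51 mm across, is the top 12 mm and is tight. 0.08 to 0.17 kg. It fits only a large cell.
- stored_bottle_0_center (a point): A like dropper bottle that is already in a small cell, loose in it; point half-way up its axis (51 mm from its foot).
- stored_bottle_1_center (a point): Another dropper bottle already in a small cell; the same point.
- stored_jar_center (a point): A sample jar (50 mm across, 65 mm high) already in a large cell, loose in it; point half-way up its axis.
- beaker_center (a point): Empty glass beaker, 72 mm across, 93 mm high, standing loose on the worktop between the two samples; point half-way up its axis.
- bottle: The same dropper bottle; origin at the centre of its foot.
- jar: The same sample jar; origin at the centre of its foot.
Mind the look-alikes: they are no part of the job. Leave any green or orange look-alike of the jar alone. What is shaped like the bottle but green is not meant.

How it is judged:
By the outcome, as a careful person would: the job done as asked, in the order asked, and still so for the second after the job is handed in, with the robot touching nothing.
It also fails if it takes over 50 s, if anything falls off the work surface, if the arm or the gripper's body presses on something with over 40 N, if the wrist force passes 120 N, or if a joint passes its speed limit or range.

## Working session

There is one attempt and no reset: what is moved stays moved. The work goes in short steps, Python scripts to look and compute and a tool call to move; the robot and the scene stay as the last step left them, time stands still between calls to the robot, and variables do not carry over. Pictures are saved under pics/ and viewed, and the job is handed in when it is done.

Besides the shell and the picture viewer there is one more tool, called after "Emit:" in YAML: its name, and indented under it one key for each argument. move_arm: Moves the arm, as the interface text tells. Its arguments: {"type":"object","properties":{"commands":{"type":"array","items":{"type":"object","properties":{"xyz":{"type":"array","items":{"type":"number"}},"roll":{"type":"number"}}}},"fingers":{"type":"number"}},"required":["commands"]}

```bash
mkdir -p pics; ls; cat > h.py <<'E'
import numpy as np, cv2
from rig import manip
from scipy.spatial.transform import Rotation as Ro
def save(n,im): cv2.imwrite('pics/'+n+'.png',im[:,:,::-1])
def back(cam,u,v,d):
    K,R,t=[np.array(cam[k]) for k in('K','R','t')]
    p=np.linalg.inv(K)@np.array([u,v,1.0])*d
    return R.T@(p-t)
def cloud(cam,depth,mask=None):
    K,R,t=[np.array(cam[k]) for k in('K','R','t')]
    m=depth>0
    if mask is not None: m&=mask
    v,u=np.nonzero(m); d=depth[v,u]
    p=np.linalg.inv(K)@np.vstack([u*d,v*d,d])
    return (R.T@(p-t.reshape(3,1))).T,u,v
E
python3 - <<'E'
from h import *
np.set_printoptions(precision=3,suppress=True)
s=manip.sense();print(s)
for n in('side','top'):
    im,d=manip.grab_frame(n); save(n+'0',im); np.savez('%s0.npz'%n,im=im,d=d)
    c=manip.camera_model(n); print(n,c)
    for th in ['bottle','jar','rack','beaker_center']:
        for r in manip.cut_out(th,n)[:4]:
            m=np.array(r['mask']); P,u,v=cloud(c,d,m)
            print(th,round(r['conf'],2),r['rect'],np.median(P,0),P.min(0),P.max(0), np.median(im[m],0))
E
```

```text
pics
{'t': 0.0, 'joint_positions': array([-1.26 ,  0.049,  0.098,  1.622, -0.   ,  1.443]), 'qd': array([ 0.001, -0.001, -0.   , -0.001, -0.   ,  0.001]), 'joint_torque': array([  0.001, -33.878,  32.002,   0.02 ,   0.   ,   0.   ]), 'eef_pos': array([ 0.223, -0.475,  0.23 ]), 'tool_rot': array([-0.69 , -0.155,  0.69 , -0.153]), 'ft_force': array([-0.931, -0.23 ,  0.124]), 'torque': array([-0.016, -0.033,  0.018]), 'grip_width': 0.9982128099901617}
side {'K': array([[523.761,   0.   , 327.171],
       [  0.   , 523.761, 237.58 ],
       [  0.   ,   0.   ,   1.   ]]), 'R': array([[-0.959, -0.282, -0.011],
       [-0.173,  0.618, -0.767],
       [ 0.223, -0.734, -0.641]]), 't': array([0.487, 0.144, 0.945])}
bottle 0.89 [337.4, 320.1, 360.4, 372.5] [0.404 0.231 0.054] [ 0.39   0.147 -0.001] [0.435 0.24  0.104] [52. 36. 25.]
bottle 0.76 [371.4, 298.7, 389.8, 346.6] [0.366 0.165 0.053] [ 0.35   0.075 -0.001] [0.387 0.173 0.102] [11. 55. 19.]
jar 0.95 [326.9, 270.1, 355.6, 316.0] [0.446 0.121 0.056] [ 0.423  0.015 -0.001] [0.495 0.132 0.074] [15.  60.  23.5]
jar 0.83 [330.7, 179.7, 355.3, 
[... 1127 characters left out ...]
.0, 335.1] [0.372 0.147 0.062] [0.354 0.135 0.   ] [0.385 0.178 0.103] [23. 70. 29.]
jar 0.89 [253.7, 266.8, 288.8, 296.2] [0.449 0.101 0.07 ] [ 0.423  0.076 -0.004] [0.474 0.138 0.074] [ 42. 127.  55.]
jar 0.72 [412.1, 214.6, 448.6, 244.4] [ 0.527 -0.175  0.07 ] [ 0.503 -0.22  -0.001] [ 0.554 -0.154  0.074] [178.  98.  26.]
jar 0.59 [405.4, 275.4, 444.4, 311.2] [ 0.423 -0.161  0.07 ] [ 0.392 -0.203 -0.004] [ 0.449 -0.14   0.075] [ 41.  69. 132.]
rack 0.64 [224.9, 142.1, 389.7, 210.8] [0.635 0.045 0.048] [ 0.565 -0.12  -0.004] [0.706 0.182 0.088] [126. 120. 109.]
beaker_center 0.98 [328.8, 270.4, 372.5, 315.3] [ 0.421 -0.034  0.003] [ 0.381 -0.075 -0.005] [0.458 0.005 0.095] [139. 136. 138.]
```

```bash
python3 - <<'E'
from h import *
for n,(a,b,c,d) in dict(side=(160,400,180,450),top=(130,345,180,460)).items():
    im=np.load(n+'0.npz')['im'][a:b,c:d]
    save(n+'crop',cv2.resize(im,None,fx=2.6,fy=2.6,interpolation=cv2.INTER_CUBIC)[:600,:800])
E
```

```text
(no output)
```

View pics/sidecrop.png

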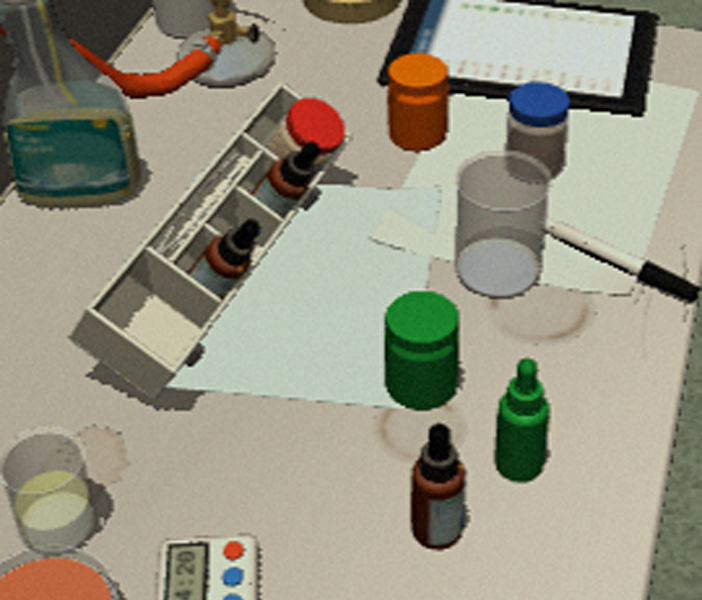

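View pics/topcrop.png

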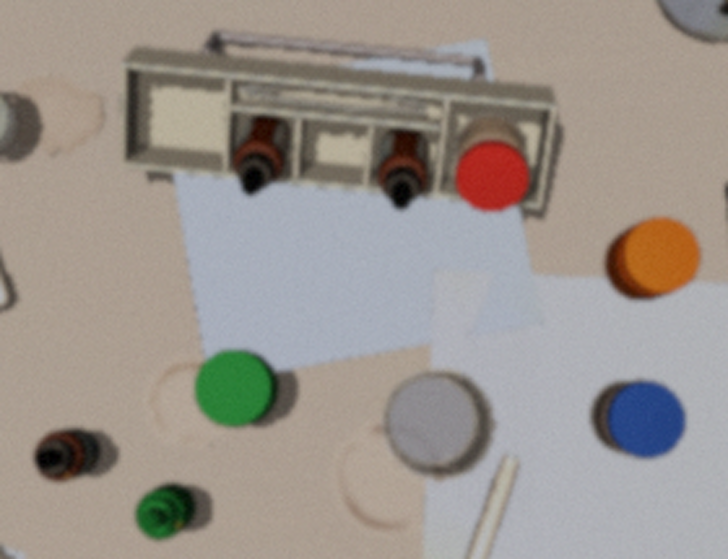

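View pics/side0.png

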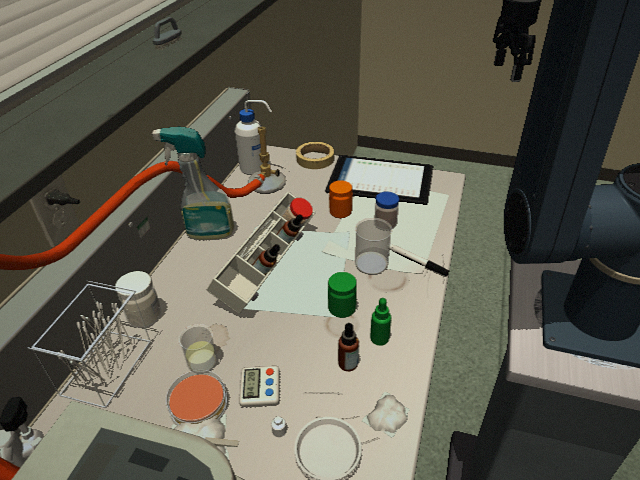

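Side view: the amber bottle is at about (348,345), the blue-lidded jar at (387,210), the free large cell at the near-left end of the rack (240,290), and the free small cell in the middle. Green and orange items are decoys. Next I'll measure these precisely.

```bash
python3 - <<'E'
from h import *
from scipy.optimize import least_squares
np.set_printoptions(precision=4,suppress=True)
cams={n:manip.camera_model(n) for n in('side','top')}
def tri(obs):
    def f(X):
        r=[]
        for n,uv in obs:
            c=cams[n]; q=np.array(c['K'])@(np.array(c['R'])@X+np.array(c['t'])); r+=list(q[:2]/q[2]-uv)
        return r
    s=least_squares(f,[0.5,0,0.05]); return s.x,np.abs(s.fun).max()
pts={}
for th in ['free_small_cell','free_large_cell','rack','bottle_center','jar_center','stored_jar_center','stored_bottle_0_center','beaker_center']:
    for n in cams:
        rs=manip.tip_of(th,n); pts[th,n]=rs
        print(th,n,[(round(r['conf'],2),np.round(r['centre'],1)) for r in rs[:4]])
    if pts[th,'side'] and pts[th,'top']:
        for a in pts[th,'side'][:3]:
            for b in pts[th,'top'][:3]:
                X,e=tri([('side',np.array(a['centre'])),('top',np.array(b['centre']))])
                if e<4: print('   ',th,X,round(e,2))
# tops by colour/height from both clouds
for n in cams:
    z=np.load(n+'0.npz'); P,u,v=cloud(cams[n],z['d']); 
    for nm,(cx,cy,zl,zh,rad) in dict(bottletop=(0.41,0.215,0.09,0.11,0.03),bottlecol=(0.41,0.215,0.06,0.08,0.03),jar=(0.42,-0.165,0.064,0.08,0.045)).items():
        m=(np.hypot(P[:,0]-cx,P[:,1]-cy)<rad)&(P[:,2]>zl)&(P[:,2]<zh)
        Q=P[m]; print(n,nm,m.sum(),Q.mean(0),Q.min(0),Q.max(0)) if m.sum() else None
E
```

```text
free_small_cell side [(0.34, array([383.6, 208.4])), (0.21, array([294.8, 216. ]))]
free_small_cell top []
free_large_cell side []
free_large_cell top [(0.39, array([208.8, 304.9]))]
rack side [(0.83, array([263. , 263.4]))]
rack top [(0.65, array([308.8, 175.4])), (0.59, array([335.5, 197.8]))]
    rack [0.6378 0.0316 0.0016] 1.73
bottle_center side [(0.77, array([379.4, 317.8])), (0.69, array([344.8, 342.7]))]
bottle_center top [(0.94, array([241.3, 329.1])), (0.86, array([201.1, 304.7]))]
    bottle_center [0.3679 0.1537 0.0526] 1.48
    bottle_center [0.4105 0.2222 0.0545] 1.19
jar_center side [(0.86, array([339.5, 197.8])), (0.69, array([386.8, 208.7])), (0.6, array([344.5, 297.6]))]
jar_center top [(0.93, array([273.6, 282.1])), (0.72, array([428.6, 226.3])), (0.61, array([423.5, 287.7]))]
    jar_center [ 0.5342 -0.1784  0.0394] 1.31
    jar_center [ 0.4257 -0.1644  0.0406] 2.03
    jar_center [0.4447 0.0993 0.0245] 0.35
stored_jar_center side [(0.86, array([296. , 214.4]))]
stored_jar_center top [(0.72, array([369.3, 193.1]))]
    stored_jar_center [ 0.5956 -0.0733  0.0572] 0
[... 217 characters left out ...]
nter side [(0.56, array([372. , 247.5])), (0.36, array([386.7, 208. ]))]
beaker_center top [(0.91, array([345.2, 291. ]))]
    beaker_center [ 0.4248 -0.0273  0.0443] 0.73
side bottletop 62 [0.4059 0.2236 0.0965] [0.3999 0.2172 0.0901] [0.4129 0.2278 0.1036]
side bottlecol 216 [0.4049 0.2271 0.0696] [0.3919 0.2127 0.06  ] [0.4213 0.2362 0.08  ]
side jar 310 [ 0.4212 -0.16    0.0702] [ 0.397  -0.1905  0.064 ] [ 0.4465 -0.1375  0.075 ]
top bottletop 54 [0.4074 0.2176 0.0969] [0.4016 0.212  0.0904] [0.4133 0.2235 0.1017]
top bottlecol 145 [0.4076 0.2139 0.0705] [0.3929 0.2033 0.06  ] [0.4217 0.2302 0.0798]
top jar 713 [ 0.4226 -0.1658  0.0704] [ 0.398  -0.1909  0.0641] [ 0.4469 -0.1415  0.0748]
```

```bash
cat > rackfit.py <<'E'
from h import *
from scipy.spatial import cKDTree
from scipy.optimize import least_squares
np.set_printoptions(precision=4,suppress=True)
def box(x0,x1,y0,y1,z0,z1,s=0.003):
    a=[np.arange(p,q+1e-9,(q-p)/max(1,round((q-p)/s))) for p,q in((x0,x1),(y0,y1),(z0,z1))]
    G=np.stack(np.meshgrid(*a,indexing='ij'),-1).reshape(-1,3)
    lo=[x0,y0,z0];hi=[x1,y1,z1]
    on=(np.abs(G-lo)<1e-6).any(1)|(np.abs(G-hi)<1e-6).any(1)
    return G[on]
# tray frame: x up slope, y row, z out of floor; origin floor middle
M=[box(-.037,.037,-.144,.144,-.004,0),box(-.037,-.033,-.144,.144,0,.04),box(.033,.037,-.144,.144,0,.04)]
for y in(-.142,.142,-.072,.072): M.append(box(-.033,.033,y-.002,y+.002,0,.04))
for y in(-.024,.024): M.append(box(-.033,.011,y-.002,y+.002,0,.04))
M.append(box(.011,.015,-.07,.07,0,.04))
M=np.vstack(M); T=cKDTree(M)
def Rt(p):
    # x: x0,y0,yaw,h,slope
    R=(Ro.from_euler('z',p[2])*Ro.from_euler('y',-p[4])).as_matrix()
    return R,np.array([p[0],p[1],p[3]])
E
python3 - <<'E'
from rackfit import *
C={}
for n in('side','top'):
    z=np.load(n+'0.npz'); c=manip.camera_model(n)
    P,u,v=cloud(c,z['d']); im=z['im'][v,u].astype(int)
    sat=im.max(1)-im.min(1)
    m=(P[:,0]>.55)&(P[:,0]<.73)&(P[:,1]>-.15)&(P[:,1]<.22)&(P[:,2]>.012)&(P[:,2]<.14)&(sat<35)&(im.max(1)>70)
    C[n]=P[m]; print(n,m.sum())
for key in (['side'],['top'],['side','top']):
    Q=np.vstack([C[k] for k in key])
    best=None
    for sl in(np.radians(30),):
      for yaw0 in(-.08,0,.08):
        def f(p):
            R,t=Rt([*p,sl]); d,_=T.query((Q-t)@R,distance_upper_bound=.03); return np.minimum(d,.03)
        s=least_squares(f,[.635,.03,yaw0,.045],loss='soft_l1',f_scale=.003,diff_step=1e-3)
        if best is None or s.cost<best.cost: best=s
    R,t=Rt([*best.x,np.radians(30)])
    print(key,best.x,np.degrees(best.x[2]),'med res',np.median(f(best.x)))
    print('  small',R@[-.011,0,0]+t,'large',R@[0,.107,0]+t,'normal',R[:,2])
E
```

```text
side 3550
top 6105
['side'] [ 0.6321  0.0316 -0.1151  0.0349] -6.594592141170671 med res 0.0017141606218250877
  small [0.6226 0.0326 0.0294] large [0.6443 0.1378 0.0349] normal [-0.4967  0.0574  0.866 ]
['top'] [ 0.6351  0.0299 -0.1261  0.0368] -7.222330373953753 med res 0.0015767358554613544
  small [0.6256 0.0311 0.0313] large [0.6485 0.136  0.0368] normal [-0.496   0.0629  0.866 ]
['side', 'top'] [ 0.6348  0.031  -0.1244  0.0368] -7.1291282172763175 med res 0.0016708454214404995
  small [0.6254 0.0321 0.0313] large [0.6481 0.1371 0.0368] normal [-0.4961  0.0621  0.866 ]
```

```bash
python3 - <<'E'
from rackfit import *
p=[.6348,.0305,-.122,.0362,np.radians(30)]
R,t=Rt(p)
def rect(x0,x1,y0,y1,z): return np.array([[x0,y0,z],[x1,y0,z],[x1,y1,z],[x0,y1,z],[x0,y0,z]])
def proj(c,X):
    q=(np.array(c['K'])@(np.array(c['R'])@X.T+np.array(c['t'])[:,None])); return (q[:2]/q[2]).T
out=[]
for n,(a,b,cc,d) in dict(side=(180,320,195,325),top=(130,220,215,400)).items():
    c=manip.camera_model(n); f=4 if n=='top' else 4
    im=cv2.resize(np.load(n+'0.npz')['im'][a:b,cc:d],None,fx=f,fy=f,interpolation=cv2.INTER_CUBIC).copy()
    def dr(L,col):
        uv=(proj(c,(R@L.T).T+t)-[cc,a])*f; cv2.polylines(im,[np.round(uv).astype(np.int32)],False,col,1)
    dr(rect(-.037,.037,-.144,.144,.04),(255,0,0))
    for y,w in((.107,.033),(-.107,.033)):
        dr(rect(-.033,.033,y-w,y+w,.0),(0,255,0)); dr(rect(-.033,.033,y-w,y+w,.04),(255,255,0))
    for y in(-.048,0,.048):
        dr(rect(-.033,.011,y-.022,y+.022,0),(0,255,0)); dr(rect(-.033,.011,y-.022,y+.022,.04),(255,255,0))
    save('ov_'+n,im)
E
```

```text
(no output)
```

View pics/ov_top.png

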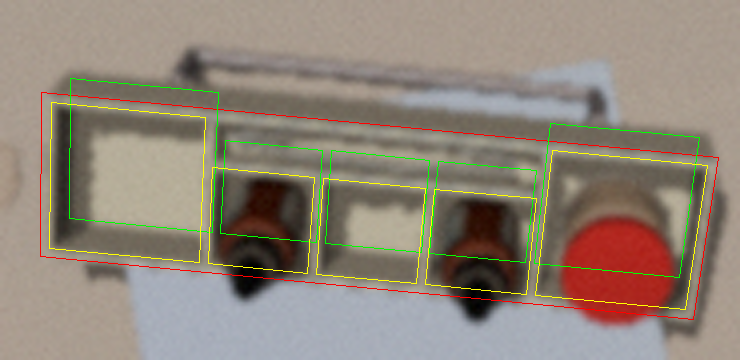

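View pics/ov_side.png

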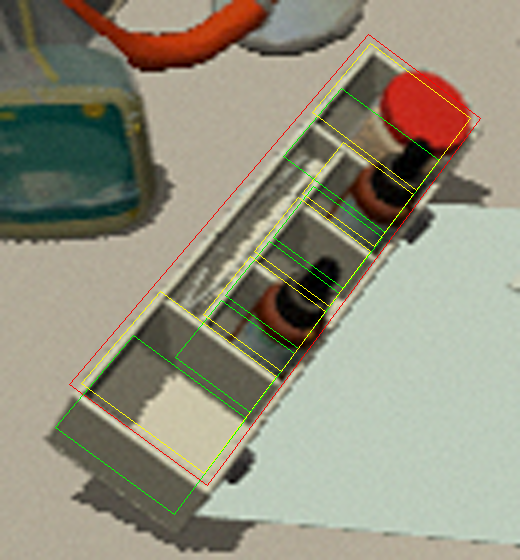

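```bash
python3 - <<'E'
from h import *
for n,(a,b,cc,d),f in (('side',(180,320,200,320),4.2),('top',(135,215,220,312),8),('top',(140,220,305,400),8)):
    im=np.load(n+'0.npz')['im'][a:b,cc:d].astype(np.float32)
    im=np.clip(im*1.3,0,255).astype(np.uint8)
    im=cv2.resize(im,None,fx=f,fy=f,interpolation=cv2.INTER_CUBIC)
    for k in range(((cc+9)//10)*10,d,10):
        x=int((k+.5-cc)*f); cv2.line(im,(x,0),(x,6),(255,0,0),1); cv2.putText(im,str(k),(x-10,18),0,.35,(255,0,0),1)
    for k in range(((a+9)//10)*10,b,10):
        y=int((k+.5-a)*f); cv2.line(im,(0,y),(6,y),(255,0,0),1); cv2.putText(im,str(k),(8,y+4),0,.35,(255,0,0),1)
    save('z_%s_%d'%(n,cc),im); print(im.shape)
E
```

```text
(588, 504, 3)
(640, 736, 3)
(640, 760, 3)
```

View pics/z_side_200.png

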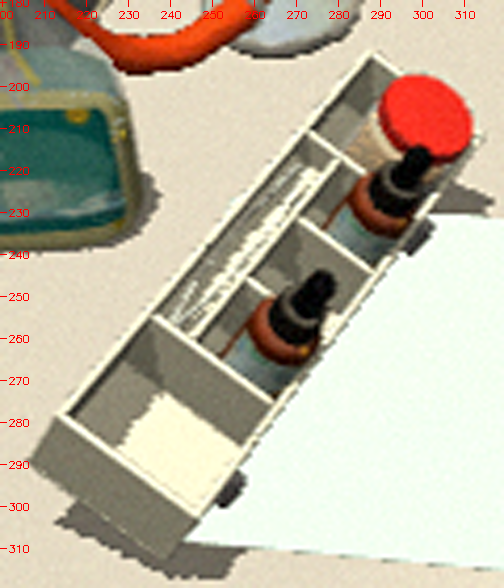

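View pics/z_top_220.png

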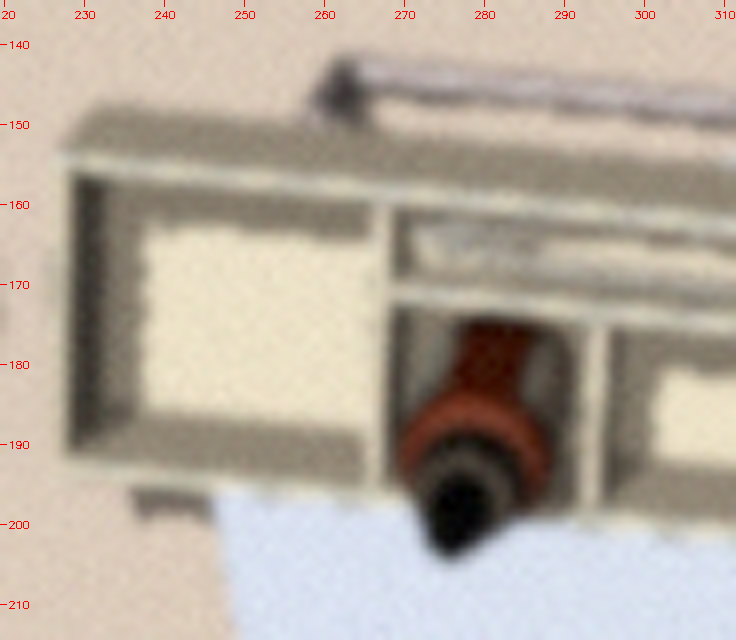

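View pics/z_top_305.png

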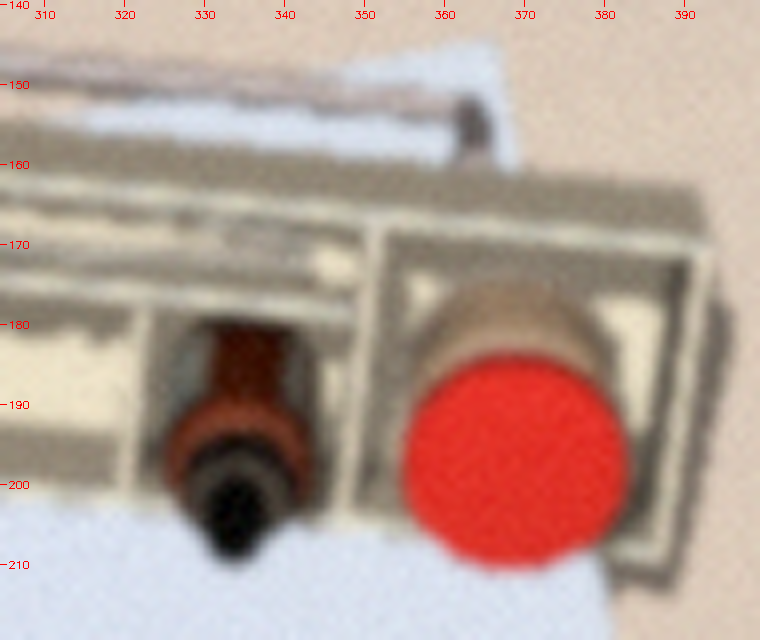

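```bash
python3 - <<'E'
from rackfit import *
top=[((.035,.142),(228,154.5)),((.035,.072),(267.5,158.9)),((-.035,.072),(266.4,195.75)),((-.035,.142),(227.75,192.4)),((.013,.072),(268.5,170.75)),((.013,.024),(294.5,173.5)),((-.035,.024),(293.5,198.25)),((-.035,-.024),(320.75,201.4)),((.013,-.024),(322.6,177)),((.035,-.072),(351.4,167.6)),((-.035,-.072),(347.4,204.25)),((.035,-.142),(392.4,170.1)),((-.035,-.142),(387.6,208.5))]
side=[((-.035,.142),(246.4,302.1)),((.035,.142),(214.5,278.3)),((.035,.072),(236.9,255.2)),((-.035,.072),(264.3,275.5)),((.035,-.072),(273.3,211.2)),((.035,-.142),(288.1,193.8)),((-.035,-.024),(289,244.3)),((.013,-.024),(271.4,231.4))]
S=[]
for n,l in(('top',top),('side',side)):
    S.append((manip.camera_model(n),np.array([[*a,.04] for a,b in l]),np.array([b for a,b in l])))
def res(p,which=(0,1)):
    R,t=Rt([*p,np.radians(30)]); o=[]
    for i in which:
        c,L,uv=S[i]; X=(R@L.T).T+t
        q=np.array(c['K'])@(np.array(c['R'])@X.T+np.array(c['t'])[:,None]); o.append(((q[:2]/q[2]).T-uv).ravel())
    return np.concatenate(o)
for w in((0,),(1,),(0,1)):
    s=least_squares(res,[.635,.03,-.12,.037],args=(w,),loss='soft_l1')
    R,t=Rt([*s.x,np.radians(30)])
    print(w,s.x,np.degrees(s.x[2]),'rms',np.sqrt(np.mean(res(s.x,w)**2)),'max',np.abs(res(s.x,w)).max())
    print('  small',R@[-.011,0,0]+t,'large',R@[0,.107,0]+t,'n',R[:,2])
E
```

```text
(0,) [ 0.6369  0.03   -0.1242  0.0256] -7.113870315082239 rms 0.5183388176197957 max 1.061247414767621
  small [0.6275 0.0311 0.0201] large [0.6502 0.1361 0.0256] n [-0.4962  0.0619  0.866 ]
(1,) [ 0.6389  0.0196 -0.1364  0.0187] -7.812875374157152 rms 0.822732048073782 max 1.5846692628415724
  small [0.6295 0.0209 0.0132] large [0.6535 0.1256 0.0187] n [-0.4954  0.068   0.866 ]
(0, 1) [ 0.6358  0.0296 -0.1257  0.0281] -7.203996255664383 rms 0.8186700682451877 max 2.1289840536756515
  small [0.6264 0.0308 0.0226] large [0.6493 0.1358 0.0281] n [-0.4961  0.0627  0.866 ]
```

```bash
python3 - <<'E'
from h import *
np.set_printoptions(precision=4,suppress=True)
for n,pix in dict(top=dict(floorL=(250,175),floorS=(308,185),backrim=(228,154.5),frontrim=(240,193),backrimR=(392,170),frontrimR=(386,208),table=(300,220),tableL=(215,180)),side=dict(floorL=(243,282),backrim=(222,270),frontrim=(255,289),frontrim2=(278,258),divider=(250,265),table=(330,200))).items():
    c=manip.camera_model(n); d=np.load(n+'0.npz')['d']
    for k,(u,v) in pix.items():
        u0,v0=int(round(u)),int(round(v)); print(n,k,back(c,u,v,np.median(d[v0-1:v0+2,u0-1:u0+2])))
E
```

```text
top floorL [0.6387 0.1389 0.0276]
top floorS [0.6185 0.034  0.023 ]
top backrim [0.6634 0.1686 0.0832]
top frontrim [0.6028 0.1545 0.0457]
top backrimR [ 0.6292 -0.1106  0.0833]
top frontrimR [ 0.5691 -0.1027  0.0493]
top table [0.5574 0.0507 0.    ]
top tableL [ 0.6371  0.2088 -0.0014]
side floorL [0.6377 0.1167 0.029 ]
side backrim [0.6589 0.1462 0.0814]
side frontrim [0.6142 0.1179 0.0181]
side frontrim2 [0.6035 0.0236 0.017 ]
side divider [0.6237 0.1061 0.0666]
side table [ 0.5489 -0.1635  0.0407]
```

View pics/top0.png

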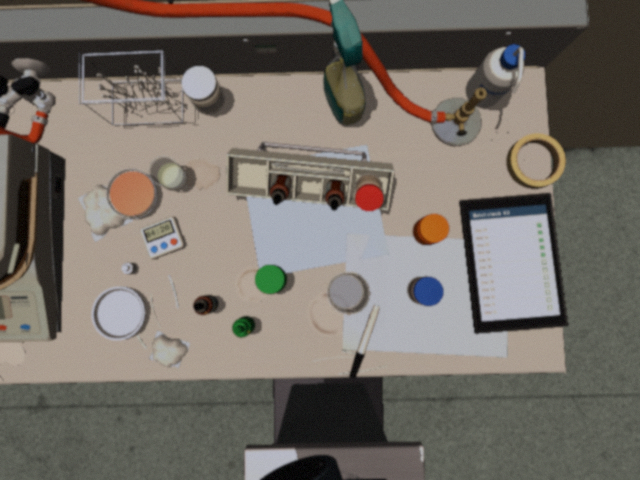

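```bash
cat >> h.py <<'E'
def tool():
    s=manip.sense(); return s,np.array(s['eef_pos']),Ro.from_quat(s['tool_rot']).as_matrix()
def shift(target,p=None,R=None):
    if p is None: _,p,R=tool()
    return R.T@(np.array(target)-p)
def rep():
    s,p,R=tool(); np.set_printoptions(precision=4,suppress=True)
    print('t',round(s['t'],2),'p',p,'q',np.round(s['joint_positions'],3),'grip',round(s['grip_width'],3),'F',np.round(s['ft_force'],1))
    print('x',R[:,0],'y',R[:,1],'z',R[:,2]); return s,p,R
E
python3 - <<'E'
from h import *
s,p,R=rep()
for n in('top','side'):
    P,u,v=cloud(manip.camera_model(n),np.load(n+'0.npz')['d'])
    for a in np.arange(.6,1.3,.05):
        m=(P[:,0]>a)&(P[:,0]<a+.05)&(P[:,1]>-.3)&(P[:,1]<.3)
        if m.sum(): print(n,round(a,2),'zmax %.3f'%np.percentile(P[m,2],99.8))
E
```

```text
t 1.3 p [ 0.223  -0.4753  0.2313] q [-1.26   0.048  0.099  1.622 -0.     1.443] grip 0.997 F [-0.4 -0.1 -0.4]
x [-0.  0. -1.] y [ 0.4249 -0.9053 -0.    ] z [-0.9053 -0.4249  0.    ]
top 0.6 zmax 0.091
top 0.65 zmax 0.086
top 0.7 zmax 0.194
top 0.75 zmax 0.249
top 0.8 zmax 0.251
top 0.85 zmax 0.198
top 0.9 zmax 0.154
side 0.6 zmax 0.087
side 0.65 zmax 0.086
side 0.7 zmax 0.193
side 0.75 zmax 0.248
side 0.8 zmax 0.251
side 0.85 zmax 0.310
side 0.9 zmax 0.361
side 0.95 zmax 0.491
side 1.0 zmax 0.480
side 1.05 zmax 0.338
```

```bash
python3 - <<'E'
from h import *
_,p,R=tool()
print(shift([.422,-.164,.150],p,R), np.degrees(np.arctan2(R[1,1],R[0,1])))
E
```

```text
[ 0.08130031 -0.19723154 -0.3123687 ] -64.8584238707913
```

Emit:
move_arm:
  commands:
    - {"xyz": [0.01,-0.025,-0.039],"roll": -7.2}
    - {"xyz": [0.02,-0.05,-0.078],"roll": -14.4}
    - {"xyz": [0.03,-0.074,-0.117],"roll": -21.6}
    - {"xyz": [0.041,-0.099,-0.156],"roll": -28.8}
    - {"xyz": [0.051,-0.123,-0.195],"roll": -36}
    - {"xyz": [0.061,-0.148,-0.234],"roll": -43.2}
    - {"xyz": [0.071,-0.173,-0.273],"roll": -50.4}
    - {"xyz": [0.081,-0.197,-0.312],"roll": -57.7}
    - {"xyz": [0.081,-0.197,-0.312],"roll": -57.7}
    - {"xyz": [0.081,-0.197,-0.312],"roll": -57.7}
  fingers: 1

```text
t: 2.55
eef_pos: [0.4217, -0.1646, 0.1504]
tool_rot: [-0.53, -0.468, 0.53, -0.468]
ft_force: [0.6, -0.2, 0.5]
grip_width: 1.0
```

```bash
python3 - <<'E'
from h import *
s,p,R=rep()
c=manip.camera_model('wrist'); im,d=manip.grab_frame('wrist'); save('w1',im)
P,u,v=cloud(c,d); m=(np.hypot(P[:,0]-.422,P[:,1]+.164)<.05)&(P[:,2]>.06)&(P[:,2]<.08)
Q=P[m]; print(m.sum(),Q.mean(0),Q.min(0),Q.max(0)); 
col=im[v,u][m].astype(int); b=(col[:,2]>col[:,0]+30); Q=Q[b]; print(b.sum(),Q.mean(0),np.percentile(Q,1,axis=0),np.percentile(Q,99,axis=0))
print(np.degrees(np.arctan2(R[1,1],R[0,1])))
E
```

```text
t 2.55 p [ 0.4217 -0.1646  0.1504] q [-0.52  -0.144 -0.247  1.469 -0.001  1.176] grip 1.0 F [ 0.6 -0.2  0.5]
x [-0.0003 -0.0006 -1.    ] y [ 0.9922 -0.1248 -0.0002] z [-0.1248 -0.9922  0.0006]
4201 [ 0.4222 -0.1638  0.0711] [ 0.3967 -0.1907  0.0603] [ 0.4474 -0.1404  0.0736]
3981 [ 0.4225 -0.1638  0.0713] [ 0.3996 -0.1878  0.0659] [ 0.4453 -0.1414  0.0729]
-7.168016412083091
```

View pics/w1.png

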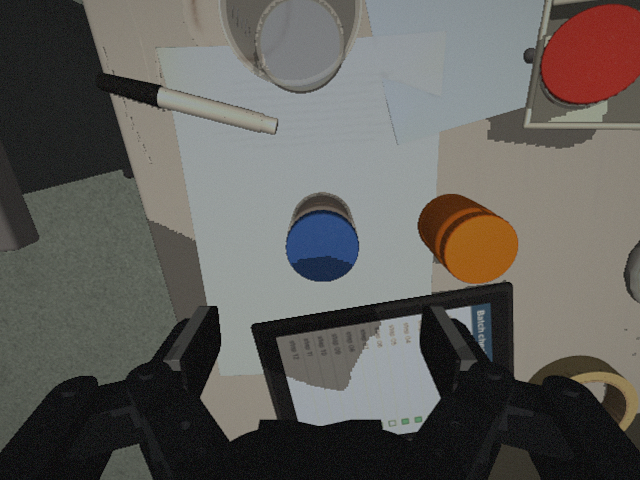

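The wrist view shows the blue lid centred at (322,245), between the fingers. Its measured centre is (0.4223, -0.164), so I'll descend straight down.

Emit:
move_arm:
  commands:
    - {"xyz": [0.015,0,0]}
    - {"xyz": [0.03,0,0]}
    - {"xyz": [0.045,0,0]}
    - {"xyz": [0.06,0,0]}
    - {"xyz": [0.075,0,0]}
    - {"xyz": [0.087,0,0]}
    - {"xyz": [0.097,0,0]}
    - {"xyz": [0.105,0,0]}
    - {"xyz": [0.11,0,0]}
    - {"xyz": [0.11,0,0]}

```text
schema error: expected keys xyz, roll
```

Emit:
move_arm:
  commands:
    - {"xyz": [0,0,0]}
    - {"xyz": [0,0,0]}
    - {"xyz": [0,0,0]}
    - {"xyz": [0,0,0]}
    - {"xyz": [0,0,0]}
    - {"xyz": [0,0,0]}
    - {"xyz": [-0.008,0,0]}
    - {"xyz": [-0.02,0,0]}
    - {"xyz": [-0.04,0,0]}
    - {"xyz": [-0.06,0,0]}
  fingers: 0

```text
schema error: expected keys xyz, roll
```

```bash
python3 - <<'E'
from h import *
s,p,R=rep()
im,d=manip.grab_frame('wrist'); save('w2',im)
im,d=manip.grab_frame('side'); save('s2',im[120:420,200:600])
c=manip.camera_model('side'); P,u,v=cloud(c,d); m=(np.hypot(P[:,0]-.422,P[:,1]+.164)<.035)&(P[:,2]<.2); col=im[v,u].astype(int); 
E
```

```text
t 2.6 p [ 0.4216 -0.1651  0.1507] q [-0.521 -0.145 -0.246  1.469 -0.001  1.176] grip 1.0 F [ 0.1 -0.8 -0. ]
x [ 0.0002 -0.0008 -1.    ] y [ 0.992  -0.1259  0.0003] z [-0.1259 -0.992   0.0007]
```

View pics/s2.png

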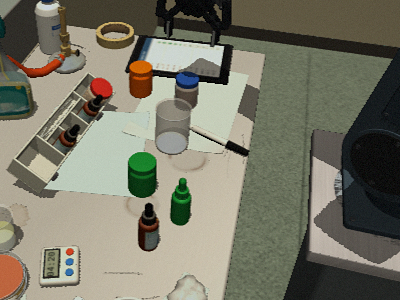

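View pics/w2.png

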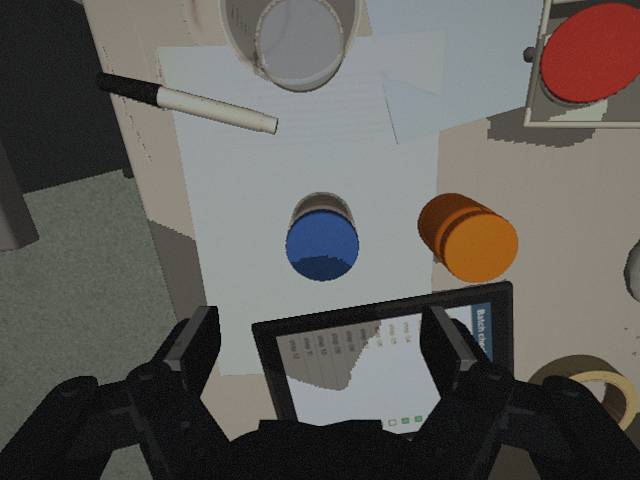

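Both calls were refused because every row needs a roll value. The arm hasn't moved, so I'll repeat the descent with roll included.

Emit:
move_arm:
  commands:
    - {"xyz": [0.015,0.001,0],"roll": 0}
    - {"xyz": [0.03,0.001,0],"roll": 0}
    - {"xyz": [0.045,0.001,0],"roll": 0}
    - {"xyz": [0.06,0.001,0],"roll": 0}
    - {"xyz": [0.075,0.001,0],"roll": 0}
    - {"xyz": [0.087,0.001,0],"roll": 0}
    - {"xyz": [0.097,0.001,0],"roll": 0}
    - {"xyz": [0.105,0.001,0],"roll": 0}
    - {"xyz": [0.11,0.001,0],"roll": 0}
    - {"xyz": [0.11,0.001,0],"roll": 0}
  fingers: 1

```text
t: 3.95
eef_pos: [0.4225, -0.1656, 0.0405]
tool_rot: [-0.531, -0.467, 0.531, -0.467]
ft_force: [0.3, -0.1, 0.4]
grip_width: 0.999
```

Emit:
move_arm:
  commands:
    - {"xyz": [0,0,0],"roll": 0}
    - {"xyz": [0,0,0],"roll": 0}
    - {"xyz": [0,0,0],"roll": 0}
    - {"xyz": [0,0,0],"roll": 0}
    - {"xyz": [0,0,0],"roll": 0}
    - {"xyz": [0,0,0],"roll": 0}
    - {"xyz": [0,0,0],"roll": 0}
    - {"xyz": [-0.015,0,0],"roll": 0}
    - {"xyz": [-0.03,0,0],"roll": 0}
    - {"xyz": [-0.05,0,0],"roll": 0}
  fingers: 0

```text
t: 5.2
eef_pos: [0.4219, -0.1653, 0.091]
tool_rot: [-0.531, -0.468, 0.531, -0.467]
ft_force: [0.9, -0.2, -1.8]
grip_width: 0.562
```

```bash
python3 - <<'E'
from h import *
s,p,R=rep()
im,d=manip.grab_frame('wrist'); save('w3',im)
im,d=manip.grab_frame('side'); save('s3',cv2.resize(im[140:320,280:480],None,fx=3,fy=3))
E
```

```text
t 5.2 p [ 0.4219 -0.1653  0.091 ] q [-0.521 -0.123 -0.346  1.349 -0.     1.177] grip 0.562 F [ 0.9 -0.2 -1.8]
x [-0.0011  0.0003 -1.    ] y [ 0.9919 -0.1269 -0.0011] z [-0.1269 -0.9919 -0.0001]
```

View pics/s3.png

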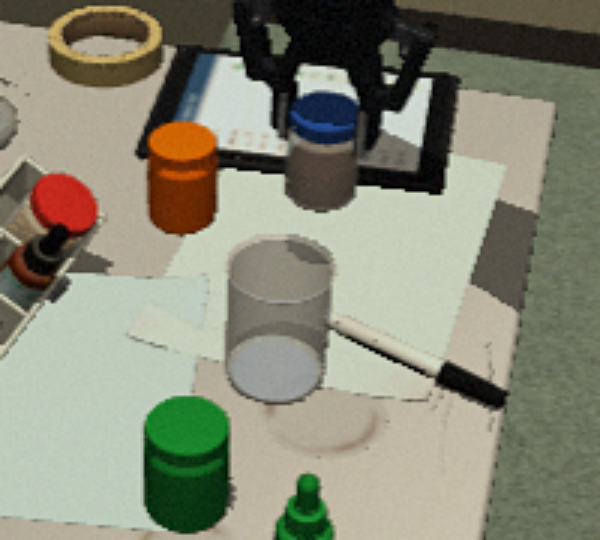

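View pics/w3.png

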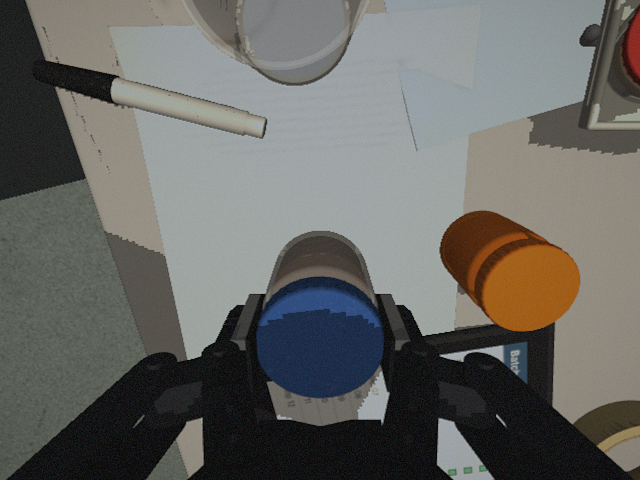

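The jar is held (opening 0.562, about 48–52 mm) and lifted. Commands only give shift and roll, so the tilt has to come from elsewhere. I'll rise clear and reach outward along the rack's slope azimuth, then see what the arm does past its tool-down reach.

Emit:
move_arm:
  commands:
    - {"xyz": [-0.05,0.01,-0.008],"roll": 0}
    - {"xyz": [-0.1,0.035,-0.025],"roll": 0}
    - {"xyz": [-0.15,0.07,-0.05],"roll": 0}
    - {"xyz": [-0.2,0.1,-0.07],"roll": 0}
    - {"xyz": [-0.24,0.13,-0.09],"roll": 0}
    - {"xyz": [-0.28,0.15,-0.105],"roll": 0}
    - {"xyz": [-0.3,0.19,-0.111],"roll": 0}
    - {"xyz": [-0.3,0.23,-0.111],"roll": 0}
    - {"xyz": [-0.3,0.27,-0.111],"roll": 0}
    - {"xyz": [-0.3,0.31,-0.111],"roll": 0}

```text
t: 6.55
eef_pos: [0.6223, -0.0794, 0.4065]
tool_rot: [-0.519, -0.485, 0.542, -0.449]
ft_force: [-0.8, 0.1, -1.1]
grip_width: 0.564
```

```bash
python3 - <<'E'
from h import *
rep()
E
```

```text
t 6.55 p [ 0.6223 -0.0794  0.4065] q [-0.236  0.754  1.415  2.292  0.004  1.463] grip 0.564 F [-0.8  0.1 -1.1]
x [-0.0575  0.0175 -0.9982] y [ 0.9902 -0.1268 -0.0593] z [-0.1276 -0.9918 -0.01  ]
```

The arm does tilt when joints saturate: j3 is at 1.415 and j4 at 2.29, giving about 3° in the wrong direction. A quick kinematic fit will show where saturation gives the 30° outward tilt I want.

```bash
cat > kin.py <<'E'
import numpy as np
from scipy.optimize import least_squares
J=np.array([[.048,.099,1.622],[-.144,-.247,1.469],[-.123,-.346,1.349],[.754,1.415,2.292]])
D=np.array([[np.hypot(.223,.4753),.2313],[np.hypot(.4217,.1646),.1504],[np.hypot(.4219,.1653),.091],[np.hypot(.6223,.0794),.4065]])
def fk(q,j):
    a,h,L1,phi,L2,psi,L3=q; j=np.atleast_2d(j); s=j[:,0]-j[:,1]+j[:,2]
    return np.c_[a+L1*np.sin(j[:,0]+phi)+L2*np.cos(j[:,0]-j[:,1]+psi)+L3*np.cos(s), h+L1*np.cos(j[:,0]+phi)-L2*np.sin(j[:,0]-j[:,1]+psi)-L3*np.sin(s)]
pr=np.array([0,.2,.35,.1,.35,0,.25])
f=lambda q:np.r_[((fk(q,J)-D)/.001).ravel(),(q-pr)/np.array([.03,.1,.1,.15,.1,.05,.08])]
s=least_squares(f,pr); q=s.x
E
python3 - <<'E'
from kin import *
np.set_printoptions(precision=4,suppress=True)
print(q,s.cost,(fk(q,J)-D))
for j2 in(.754,.5,.3,.17,.0): 
    j=[j2,1.415,2.292]; print(j2,'tilt out deg',np.degrees(np.pi/2-(j2-1.415+2.292)),fk(q,j))
E
```

```text
[-0.0084  0.1268  0.3784  0.0216  0.509  -0.0368  0.318 ] 2.534634510242504 [[-0.0002 -0.0004]
 [ 0.0002  0.0003]
 [-0.0001  0.    ]
 [ 0.0001  0.0001]]
0.754 tilt out deg -3.4494163858372566 [[0.6274 0.4066]]
0.5 tilt out deg 11.103711610485654 [[0.5367 0.5574]]
0.3 tilt out deg 22.562867513102116 [[0.4403 0.6571]]
0.17 tilt out deg 30.011318849802823 [[0.3678 0.7108]]
0.0 tilt out deg 39.751601367026815 [[0.2636 0.766 ]]
```

Emit:
move_arm:
  commands:
    - {"xyz": [-0.045,-0.034,0],"roll": 0}
    - {"xyz": [-0.09,-0.068,0],"roll": 0}
    - {"xyz": [-0.13,-0.1,0],"roll": 0}
    - {"xyz": [-0.17,-0.135,0],"roll": 0}
    - {"xyz": [-0.21,-0.17,0],"roll": 0}
    - {"xyz": [-0.25,-0.2,0],"roll": 0}
    - {"xyz": [-0.29,-0.235,0],"roll": 0}
    - {"xyz": [-0.335,-0.27,0],"roll": 0}
    - {"xyz": [-0.335,-0.27,0],"roll": 0}
    - {"xyz": [-0.335,-0.27,0],"roll": 0}

```text
t: 7.8
eef_pos: [0.5987, -0.0808, 0.4727]
tool_rot: [0.54, 0.453, -0.521, 0.481]
ft_force: [-0.2, 0.5, -1.4]
grip_width: 0.56
```

```bash
python3 - <<'E'
from h import *
from kin import fk,q
s,p,R=rep(); print(np.hypot(*p[:2]),p[2],fk(q,s['joint_positions'][1:4]))
print('tilt',np.degrees(np.arcsin(R[0,0])))
E
```

```text
t 7.8 p [ 0.5987 -0.0808  0.4727] q [-0.245  0.648  1.419  2.294 -0.     1.454] grip 0.56 F [-0.2  0.5 -1.4]
x [ 0.0464 -0.012  -0.9989] y [ 0.9908 -0.1271  0.0476] z [-0.1275 -0.9918  0.006 ]
0.6041423790245785 0.47268452671924666 [[0.5933 0.4739]]
tilt 2.659725456742351
```

```bash
python3 - <<'E'
from kin import *
np.set_printoptions(precision=3,suppress=True)
lo=np.array([-.99,-1.21,-2.12]);hi=np.array([1.94,1.416,2.292])
def best(goal,pitch,w,x0):
    f=lambda j:np.r_[fk(q,j)[0]-goal,w*((j[0]-j[1]+j[2])-pitch)]
    return least_squares(f,np.clip(x0,lo+1e-3,hi-1e-3),bounds=(lo,hi)).x
for w in(.05,.1,.2,.3,.5,1,2,5):
    a=best(np.array([.75,.391]),np.pi/2,w,[.5,1.2,2.2])
    b=best(np.array([.381,.755]),np.pi/2+.06,w,[.754,1.41,2.29])
    print(w,'call4',a,np.round(np.degrees(np.pi/2-(a[0]-a[1]+a[2])),1),'call5',b,np.round(np.degrees(np.pi/2-(b[0]-b[1]+b[2])),1),fk(q,b))
E
```

```text
0.05 call4 [0.794 1.416 1.943] 14.3 call5 [0.135 1.416 2.165] 39.4 [[0.379 0.748]]
0.1 call4 [0.797 1.416 1.96 ] 13.1 call5 [0.154 1.416 2.231] 34.5 [[0.375 0.728]]
0.2 call4 [0.807 1.416 2.009] 9.8 call5 [0.132 1.292 2.292] 25.2 [[0.37  0.687]]
0.3 call4 [0.817 1.416 2.053] 6.7 call5 [0.079 1.121 2.292] 18.4 [[0.37 0.65]]
0.5 call4 [0.828 1.416 2.102] 3.3 call5 [0.034 0.92  2.292] 9.4 [[0.372 0.597]]
1 call4 [0.836 1.416 2.134] 1.0 call5 [0.013 0.752 2.292] 1.0 [[0.374 0.543]]
2 call4 [0.838 1.416 2.144] 0.2 call5 [0.009 0.692 2.292] -2.2 [[0.374 0.523]]
5 call4 [0.839 1.416 2.147] 0.0 call5 [0.008 0.673 2.292] -3.2 [[0.374 0.516]]
```

Emit:
move_arm:
  commands:
    - {"xyz": [-0.042,-0.046,0],"roll": 0}
    - {"xyz": [-0.08,-0.094,0],"roll": 0}
    - {"xyz": [-0.115,-0.146,0],"roll": 0}
    - {"xyz": [-0.146,-0.199,0],"roll": 0}
    - {"xyz": [-0.173,-0.255,0],"roll": 0}
    - {"xyz": [-0.197,-0.312,0],"roll": 0}
    - {"xyz": [-0.215,-0.371,0],"roll": 0}
    - {"xyz": [-0.231,-0.431,0],"roll": 0}
    - {"xyz": [-0.231,-0.431,0],"roll": 0}
    - {"xyz": [-0.231,-0.431,0],"roll": 0}

```text
t: 9.05
eef_pos: [0.2354, -0.0316, 0.5457]
tool_rot: [0.546, 0.433, -0.514, 0.5]
ft_force: [0.6, 0.8, -1.8]
grip_width: 0.564
```

```bash
python3 - <<'E'
from h import *
from kin import fk,q
s,p,R=rep(); print(np.hypot(*p[:2]),p[2],fk(q,s['joint_positions'][1:4]), s['qd'])
print('tilt',np.degrees(np.arcsin(R[0,0])))
E
```

```text
t 9.05 p [ 0.2354 -0.0316  0.5457] q [-0.421 -0.373  0.456  2.294  0.002  1.278] grip 0.564 F [ 0.6  0.8 -1.8]
x [ 0.0965 -0.0412 -0.9945] y [ 0.9869 -0.1259  0.101 ] z [-0.1294 -0.9912  0.0285]
0.23751062220382696 0.5457234565468873 [[0.2249 0.5533]] [-0.0767 -0.1986 -0.2036 -0.0091 -0.0037 -0.075 ]
tilt 5.537384675100204
```

```bash
cat > kin.py <<'E'
import numpy as np
from scipy.optimize import least_squares
O=.067
rin=lambda x,y:np.sqrt(x*x+y*y-O*O)
J=np.array([[.048,.099,1.622],[-.144,-.247,1.469],[-.123,-.346,1.349],[.754,1.415,2.292],[.648,1.419,2.294],[-.373,.456,2.294]])
D=np.array([[rin(.223,.4753),.2313],[rin(.4217,.1646),.1504],[rin(.4219,.1653),.091],[rin(.6223,.0794),.4065],[rin(.5987,.0808),.4727],[rin(.2354,.0316),.5457]])
def fk(q,j):
    a,h,L1,phi,L2,psi,L3=q; j=np.atleast_2d(j); s=j[:,0]-j[:,1]+j[:,2]
    return np.c_[a+L1*np.sin(j[:,0]+phi)+L2*np.cos(j[:,0]-j[:,1]+psi)+L3*np.cos(s), h+L1*np.cos(j[:,0]+phi)-L2*np.sin(j[:,0]-j[:,1]+psi)-L3*np.sin(s)]
pr=np.array([0,.2,.35,.1,.35,0,.25])
f=lambda q:np.r_[((fk(q,J)-D)/.001).ravel(),(q-pr)/np.array([.03,.1,.1,.15,.1,.1,.08])]
s=least_squares(f,pr); q=s.x
lo=np.array([-.99,-1.21,-2.12]);hi=np.array([1.94,1.42,2.294])
def best(goal,pitch,w,x0):
    f=lambda j:np.r_[fk(q,j)[0]-goal,w*((j[0]-j[1]+j[2])-pitch)]
    return least_squares(f,np.clip(x0,lo+1e-3,hi-1e-3),bounds=(lo,hi)).x
tilt=lambda j:np.degrees(np.pi/2-(j[0]-j[1]+j[2]))
E
python3 - <<'E'
from kin import *
np.set_printoptions(precision=4,suppress=True)
print(q,(fk(q,J)-D))
r6=rin(.5987,.0808)
for w in(.2,.3,.5,.7,1,2):
    b=best(np.array([r6-.431,.4727+.211]),np.radians(90-2.66),w,[.6,1.41,2.29]); print(w,b,tilt(b),fk(q,b))
E
```

```text
[ 0.0007  0.2182  0.387  -0.0004  0.5038 -0.0435  0.421 ] [[-0.0001 -0.    ]
 [-0.0002 -0.0002]
 [ 0.0002  0.0003]
 [ 0.0003 -0.0001]
 [-0.0003  0.    ]
 [ 0.0001  0.    ]]
0.2 [-0.4639  0.6785  2.294 ] 24.01584562291329 [[0.188  0.6466]]
0.3 [-0.4441  0.6104  2.294 ] 18.985060965545614 [[0.2007 0.618 ]]
0.5 [-0.4106  0.5178  2.294 ] 11.754406723386616 [[0.2159 0.5769]]
0.7 [-0.3915  0.4723  2.294 ] 8.055231832518245 [[0.2222 0.5559]]
1 [-0.378   0.4419  2.294 ] 5.538166951664312 [[0.2258 0.5417]]
2 [-0.3662  0.4168  2.294 ] 3.42590584992293 [[0.2285 0.5298]]
```

```bash
python3 - <<'E'
from kin import *
np.set_printoptions(precision=3,suppress=True)
w=.93
j0=np.array([-.373,.456,2.294]); p0=fk(q,j0)[0]; t0=tilt(j0); print(p0,t0)
for L in(.3,.6):
  for ang in range(0,360,30):
    d=L*np.array([np.cos(np.radians(ang)),np.sin(np.radians(ang))]); j=j0
    for k in range(1,11): j=best(p0+d*k/10,np.radians(90-t0),w,j)
    print(L,ang,j,'tilt',round(tilt(j),1),fk(q,j)[0])
E
```

```text
[0.228 0.546] 6.061683013334392
0.3 0 [0.416 1.248 2.294] tilt 6.2 [0.526 0.54 ]
0.3 30 [0.235 1.114 2.294] tilt 8.9 [0.46 0.58]
0.3 60 [0.013 0.928 2.294] tilt 11.0 [0.375 0.604]
0.3 90 [-0.225  0.709  2.294] tilt 12.1 [0.284 0.601]
0.3 120 [-0.465  0.466  2.294] tilt 11.9 [0.197 0.569]
0.3 150 [-0.696  0.211  2.294] tilt 10.5 [0.122 0.511]
0.3 180 [-0.909 -0.037  2.294] tilt 8.5 [0.065 0.439]
0.3 210 [-0.99  -0.164  2.294] tilt 5.9 [0.045 0.396]
0.3 240 [-0.99  -0.387  2.087] tilt 4.9 [0.116 0.314]
0.3 270 [-0.83  -0.497  1.798] tilt 6.1 [0.228 0.246]
0.3 300 [-0.408 -0.188  1.685] tilt 6.1 [0.378 0.286]
0.3 330 [-0.04   0.345  1.85 ] tilt 6.1 [0.488 0.396]
0.6 0 [0.733 1.42  2.084] tilt 9.9 [0.708 0.427]
0.6 30 [0.502 1.42  2.267] tilt 12.7 [0.568 0.56 ]
0.6 60 [0.193 1.204 2.294] tilt 16.4 [0.443 0.632]
0.6 90 [-0.157  0.888  2.294] tilt 18.4 [0.307 0.647]
0.6 120 [-0.501  0.538  2.294] tilt 18.1 [0.182 0.602]
0.6 150 [-0.832  0.154  2.294] tilt 15.0 [0.084 0.504]
0.6 180 [-0.99  -0.113  2.294] tilt 8.8 [0.047 0.416]
0.6 210 [-0.99  -0.237  2.294] tilt 1.7 [0.042 0.37 ]
0.6 240 [-0.99  -0.968  1.606] tilt -0.8 [0.174 0.042]
0.6 270 [-0.95  -1.151  1.265] tilt 6.1 [ 0.228 -0.054]
0.6 300 [ 0.014 -0.354  1.098] tilt 6.1 [0.528 0.026]
0.6 330 [0.586 0.791 1.67 ] tilt 6.1 [0.748 0.246]
```

The planar model now fits to 0.3 mm, and the arm behaves like a least-squares IK with an orientation weight of about 0.95 m/rad. On that model, each 0.6 m upward over-request should add about 12° of outward tilt. I'll apply that and re-centre j1 at the same time.

Emit:
move_arm:
  commands:
    - {"xyz": [-0.05,0.014,-0.02],"roll": 0}
    - {"xyz": [-0.1,0.03,-0.04],"roll": 0}
    - {"xyz": [-0.15,0.045,-0.06],"roll": 0}
    - {"xyz": [-0.21,0.06,-0.08],"roll": 0}
    - {"xyz": [-0.27,0.066,-0.078],"roll": 0}
    - {"xyz": [-0.33,0.073,-0.076],"roll": 0}
    - {"xyz": [-0.4,0.08,-0.074],"roll": 0}
    - {"xyz": [-0.47,0.087,-0.072],"roll": 0}
    - {"xyz": [-0.54,0.094,-0.07],"roll": 0}
    - {"xyz": [-0.615,0.102,-0.068],"roll": 0}

```text
t: 10.3
eef_pos: [0.3305, 0.0342, 0.5914]
tool_rot: [0.561, 0.416, -0.497, 0.515]
ft_force: [0.2, 0.3, -0.9]
grip_width: 0.565
```

```bash
python3 - <<'E'
from h import *
from kin import *
s,p,R=rep(); j=s['joint_positions'][1:4]; print(rin(p[0],p[1]),p[2],fk(q,j)); print('tilt',tilt(j))
E
```

```text
t 10.3 p [0.3305 0.0342 0.5914] q [-0.065 -0.112  0.774  2.294 -0.036  1.631] grip 0.565 F [ 0.2  0.3 -0.9]
x [ 0.1592 -0.0464 -0.9862] y [ 0.9787 -0.1234  0.1638] z [-0.1293 -0.9913  0.0258]
0.3254353718785596 0.5914279009186703 [[0.3271 0.591 ]]
tilt 9.320906571256323
```

Emit:
move_arm:
  commands:
    - {"xyz": [-0.06,0.02,-0.011],"roll": 0}
    - {"xyz": [-0.12,0.04,-0.022],"roll": 0}
    - {"xyz": [-0.16,0.075,-0.033],"roll": 0}
    - {"xyz": [-0.19,0.12,-0.044],"roll": 0}
    - {"xyz": [-0.21,0.165,-0.055],"roll": 0}
    - {"xyz": [-0.22,0.21,-0.07],"roll": 0}
    - {"xyz": [-0.23,0.25,-0.085],"roll": 0}
    - {"xyz": [-0.24,0.28,-0.1],"roll": 0}
    - {"xyz": [-0.25,0.31,-0.11],"roll": 0}
    - {"xyz": [-0.25,0.333,-0.11],"roll": 0}

```text
t: 11.55
eef_pos: [0.4853, 0.0766, 0.5954]
tool_rot: [0.575, 0.403, -0.479, 0.527]
ft_force: [-1.3, -0.1, -1.1]
grip_width: 0.561
```

```bash
python3 - <<'E'
from h import *
from kin import *
s,p,R=rep(); j=s['joint_positions'][1:4]; print(rin(p[0],p[1]),p[2],fk(q,j)); print('tilt',tilt(j))
E
```

```text
t 11.55 p [0.4853 0.0766 0.5954] q [ 0.055  0.307  1.246  2.294 -0.054  1.745] grip 0.561 F [-1.3 -0.1 -1.1]
x [ 0.2158 -0.0421 -0.9755] y [ 0.9682 -0.1206  0.2194] z [-0.1269 -0.9918  0.0147]
0.4866667999722582 0.5953850575883801 [[0.4874 0.5947]]
tilt 12.32799095224474
```

```bash
cat > place.py <<'E'
from rackfit import *
RK,TK=Rt([.6358,.0300,-.125,.0325,np.radians(30)])
def cell(x,y,z): return RK@np.array([x,y,z])+TK
def rel(Rt_): 
    x=RK.T@Rt_[:,0]; return np.degrees(np.arctan2(-x[0],-x[2])), np.degrees(np.arctan2(-x[1],-x[2]))
def jar_tcp(R,corner,h,extra=0):
    th=np.radians(rel(R)[0])
    c=cell(corner-.026*np.cos(th),.107,h+.026*np.sin(th)+extra)
    return c-.0405*R[:,0]+.0016*R[:,2]
E
python3 - <<'E'
from place import *
s,p,R=rep(); print(rel(R))
for e in(.08,.0): 
    t=jar_tcp(R,.0185,.006,e); print(t,shift(t,p,R))
E
```

```text
t 11.55 p [0.4853 0.0766 0.5954] q [ 0.055  0.307  1.246  2.294 -0.054  1.745] grip 0.561 F [-1.3 -0.1 -1.1]
x [ 0.2158 -0.0421 -0.9755] y [ 0.9682 -0.1206  0.2194] z [-0.1269 -0.9918  0.0147]
(np.float64(17.325266231488175), np.float64(0.8928016443740078))
[0.5883 0.1428 0.1501] [ 0.4539 -0.006  -0.0853]
[0.6279 0.1378 0.0808] [ 0.5302  0.0179 -0.0864]
```

Emit:
move_arm:
  commands:
    - {"xyz": [0.04,0,-0.012],"roll": 0}
    - {"xyz": [0.1,-0.001,-0.025],"roll": 0}
    - {"xyz": [0.16,-0.002,-0.04],"roll": 0}
    - {"xyz": [0.22,-0.003,-0.055],"roll": 0}
    - {"xyz": [0.28,-0.004,-0.07],"roll": 0}
    - {"xyz": [0.34,-0.005,-0.08],"roll": 0}
    - {"xyz": [0.395,-0.006,-0.085],"roll": 0}
    - {"xyz": [0.435,-0.006,-0.085],"roll": 0}
    - {"xyz": [0.454,-0.006,-0.085],"roll": 0}
    - {"xyz": [0.454,-0.006,-0.085],"roll": 0}

```text
t: 12.8
eef_pos: [0.5873, 0.1422, 0.1482]
tool_rot: [0.574, 0.403, -0.481, 0.526]
ft_force: [-0.0, 0.1, -1.1]
grip_width: 0.565
```

```bash
python3 - <<'E'
from place import *
s,p,R=rep(); print(rel(R))
t=jar_tcp(R,.0185,.006,0); print(shift(t,p,R),'pre err',jar_tcp(R,.0185,.006,.08)-p)
def over(n,nm,crop=None,f=1):
    c=manip.camera_model(n); im,d=manip.grab_frame(n); np.savez(nm+'.npz',im=im,d=d)
    im=im.copy()
    def dr(L,col):
        X=(RK@L.T).T+TK; q=(np.array(c['K'])@(np.array(c['R'])@X.T+np.array(c['t'])[:,None])); uv=(q[:2]/q[2]).T
        cv2.polylines(im,[np.round(uv*16).astype(np.int32)],False,col,1,shift=4)
    r=lambda x0,x1,y0,y1,z:np.array([[x0,y0,z],[x1,y0,z],[x1,y1,z],[x0,y1,z],[x0,y0,z]])
    dr(r(-.037,.037,-.144,.144,.04),(255,0,0))
    dr(r(-.033,.033,.074,.14,.04),(255,255,0)); dr(r(-.033,.011,-.022,.022,.04),(255,255,0)); dr(r(-.033,.011,-.022,.022,0),(0,255,0))
    if crop: a,b,e,g=crop; im=cv2.resize(im[a:b,e:g],None,fx=f,fy=f,interpolation=cv2.INTER_CUBIC)
    save(nm,im)
over('wrist','w5'); over('top','t5',(120,240,200,400),4); over('side','s5',(150,330,190,340),3.3)
E
```

```text
t 12.8 p [0.5873 0.1422 0.1482] q [ 0.167  0.034 -0.099  1.233 -0.078  1.856] grip 0.565 F [-0.   0.1 -1.1]
x [ 0.2125 -0.0427 -0.9762] y [ 0.9689 -0.1207  0.2161] z [-0.1271 -0.9918  0.0157]
(np.float64(17.51640075398388), np.float64(0.9555698126844862))
[ 0.0746  0.0255 -0.0019] pre err [0.0011 0.0007 0.0019]
```

View pics/w5.png

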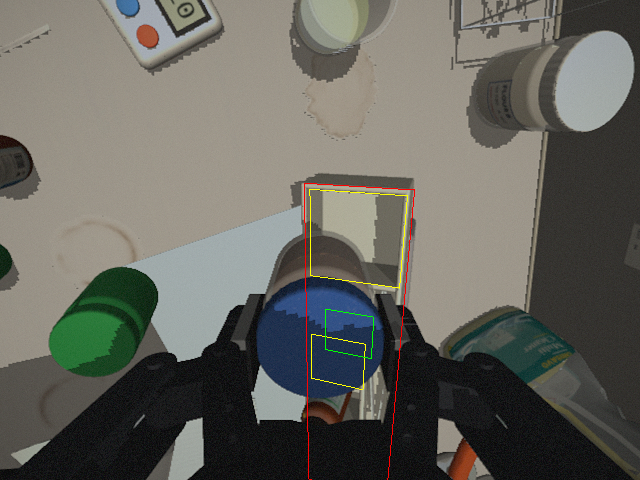

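View pics/s5.png

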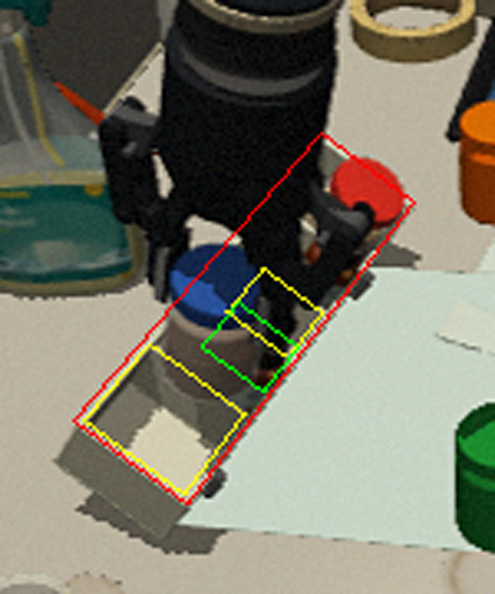

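View pics/t5.png

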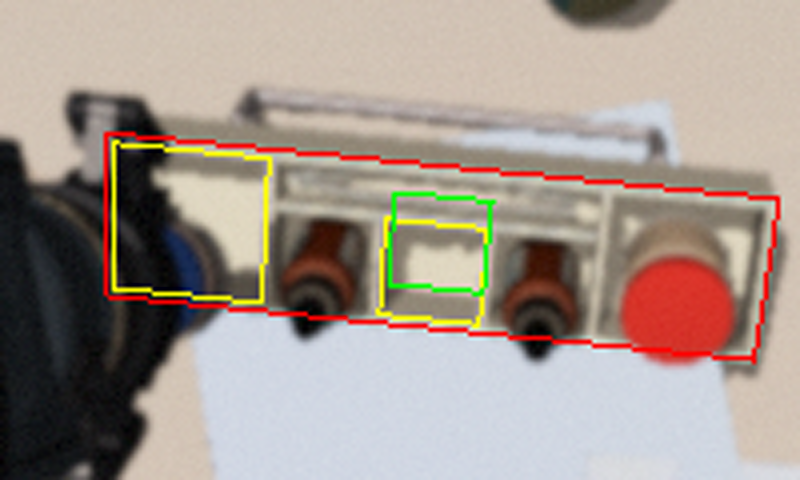

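Overlays agree with the rack rim in all three views; in the wrist view the cell's inner rim runs from (310,190) to (408,288). I'll insert in two stages and check the force between them.

Emit:
move_arm:
  commands:
    - {"xyz": [0.006,0.002,0],"roll": 0}
    - {"xyz": [0.014,0.005,0],"roll": 0}
    - {"xyz": [0.022,0.008,-0.001],"roll": 0}
    - {"xyz": [0.03,0.01,-0.001],"roll": 0}
    - {"xyz": [0.038,0.013,-0.001],"roll": 0}
    - {"xyz": [0.046,0.016,-0.001],"roll": 0}
    - {"xyz": [0.052,0.018,-0.002],"roll": 0}
    - {"xyz": [0.057,0.02,-0.002],"roll": 0}
    - {"xyz": [0.06,0.021,-0.002],"roll": 0}
    - {"xyz": [0.06,0.021,-0.002],"roll": 0}

```text
t: 14.2
eef_pos: [0.6235, 0.1397, 0.099]
tool_rot: [0.576, 0.402, -0.478, 0.527]
ft_force: [-0.3, 0.0, -1.0]
grip_width: 0.564
```

```bash
python3 - <<'E'
from place import *
s,p,R=rep(); print(rel(R))
t=jar_tcp(R,.0185,.006,0); print(shift(t,p,R)); print(RK.T@(p+.0405*R[:,0]-.0016*R[:,2]-TK))
im,d=manip.grab_frame('side'); save('s6',cv2.resize(im[170:330,190:340],None,fx=3.6,fy=3.6,interpolation=cv2.INTER_CUBIC))
im,d=manip.grab_frame('wrist'); save('w6',im)
E
```

```text
t 14.2 p [0.6235 0.1397 0.099 ] q [ 0.152  0.131 -0.097  1.13  -0.074  1.841] grip 0.564 F [-0.3  0.  -1. ]
x [ 0.22   -0.0415 -0.9746] y [ 0.9672 -0.1208  0.2235] z [-0.127  -0.9918  0.0135]
(np.float64(17.083967073241404), np.float64(0.8222086436213738))
[0.019  0.0002 0.0011]
[-0.001   0.1083  0.0318]
```

View pics/s6.png

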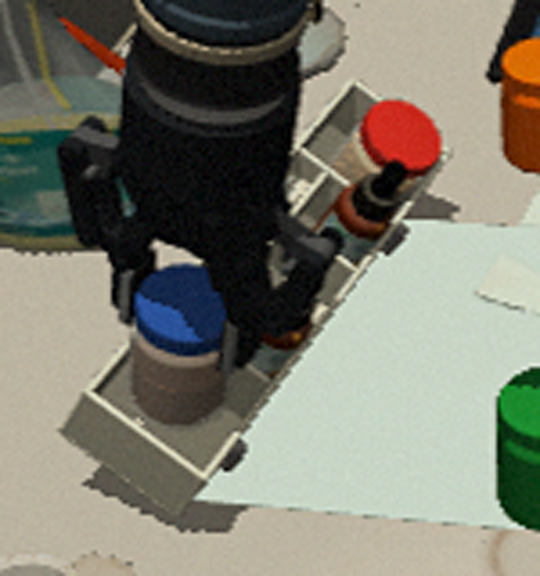

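View pics/w6.png

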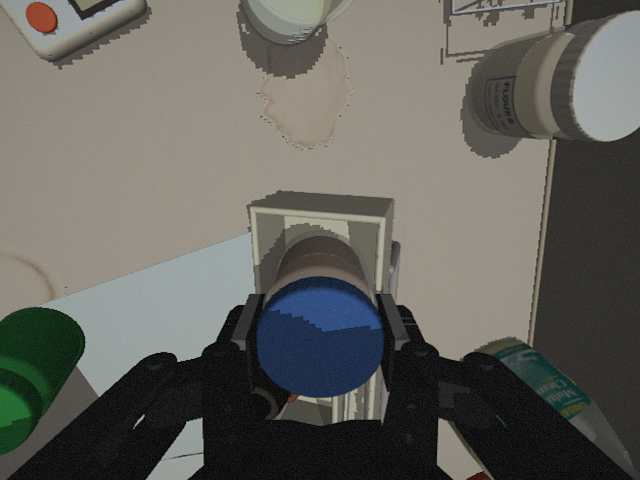

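Emit:
move_arm:
  commands:
    - {"xyz": [0.003,0,0],"roll": 0}
    - {"xyz": [0.006,0,0],"roll": 0}
    - {"xyz": [0.009,0,0],"roll": 0}
    - {"xyz": [0.012,0,0],"roll": 0}
    - {"xyz": [0.014,0,0.001],"roll": 0}
    - {"xyz": [0.016,0,0.001],"roll": 0}
    - {"xyz": [0.018,0,0.001],"roll": 0}
    - {"xyz": [0.019,0,0.001],"roll": 0}
    - {"xyz": [0.019,0,0.001],"roll": 0}
    - {"xyz": [0.019,0,0.001],"roll": 0}

```text
t: 15.55
eef_pos: [0.6278, 0.138, 0.0811]
tool_rot: [0.576, 0.402, -0.478, 0.528]
ft_force: [-0.1, 0.2, -0.8]
grip_width: 0.564
```

```bash
python3 - <<'E'
from place import *
s,p,R=rep(); print(rel(R))
print(RK.T@(p+.0405*R[:,0]-.0016*R[:,2]-TK))
im,d=manip.grab_frame('side'); save('s7',cv2.resize(im[170:330,190:340],None,fx=3.6,fy=3.6,interpolation=cv2.INTER_CUBIC))
E
```

```text
t 15.55 p [0.6278 0.138  0.0811] q [ 0.148  0.149 -0.113  1.094 -0.073  1.837] grip 0.564 F [-0.1  0.2 -0.8]
x [ 0.2209 -0.0413 -0.9744] y [ 0.967  -0.1208  0.2243] z [-0.127  -0.9918  0.0132]
(np.float64(17.037243118015166), np.float64(0.8028955468028992))
[-0.0061  0.1072  0.0141]
```

View pics/s7.png

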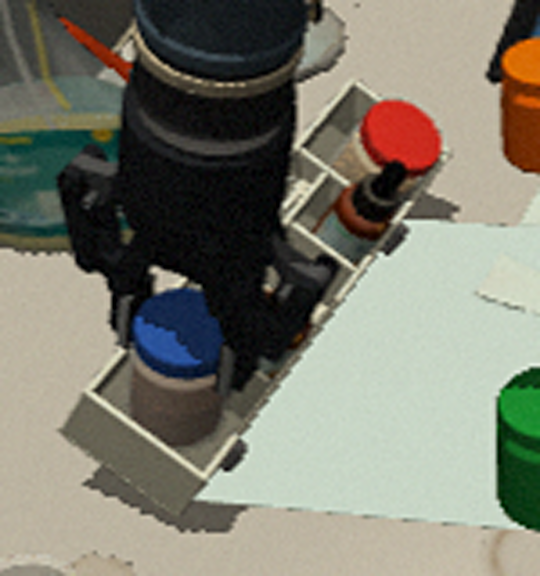

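No contact force, and the foot is about 6 mm off the floor inside the cell. I'll open the fingers so the jar tips onto the floor, then ease the gripper down-slope.

Emit:
move_arm:
  commands:
    - {"xyz": [0.002,0,0],"roll": 0}
    - {"xyz": [0.002,0,0],"roll": 0}
    - {"xyz": [0.002,0,0],"roll": 0}
    - {"xyz": [0.002,0,0],"roll": 0}
    - {"xyz": [0.002,0,0],"roll": 0}
    - {"xyz": [0.001,-0.003,0],"roll": 0}
    - {"xyz": [0,-0.006,0],"roll": 0}
    - {"xyz": [0,-0.009,0],"roll": 0}
    - {"xyz": [0,-0.011,0],"roll": 0}
    - {"xyz": [0,-0.011,0],"roll": 0}
  fingers: 1

```text
t: 16.85
eef_pos: [0.6169, 0.1394, 0.0786]
tool_rot: [0.576, 0.402, -0.478, 0.528]
ft_force: [-0.2, -0.1, 0.1]
grip_width: 1.002
```

```bash
python3 - <<'E'
from place import *
s,p,R=rep()
im,d=manip.grab_frame('side'); save('s8',cv2.resize(im[170:330,190:340],None,fx=3.6,fy=3.6,interpolation=cv2.INTER_CUBIC))
im,d=manip.grab_frame('wrist'); save('w8',im); c=manip.camera_model('wrist')
P,u,v=cloud(c,d); col=im[v,u].astype(int); L=(P-TK)@RK
m=(col[:,2]>col[:,0]+30)&(abs(L[:,1]-.107)<.05)&(L[:,2]>.05)&(L[:,2]<.1)&(abs(L[:,0])<.06); Q=L[m]
print(m.sum(),Q.mean(0),np.percentile(Q,2,axis=0),np.percentile(Q,98,axis=0))
u_,s_,vt=np.linalg.svd(Q-Q.mean(0)); print(vt[2])
E
```

```text
t 16.85 p [0.6169 0.1394 0.0786] q [ 0.154  0.125 -0.145  1.087 -0.075  1.842] grip 1.002 F [-0.2 -0.1  0.1]
x [ 0.2207 -0.0413 -0.9745] y [ 0.9671 -0.1206  0.2242] z [-0.1268 -0.9918  0.0133]
9738 [-0.0071  0.1123  0.0724] [-0.0304  0.0882  0.0648] [0.014  0.1332 0.074 ]
[0.0443 0.0493 0.9978]
```

View pics/s8.png

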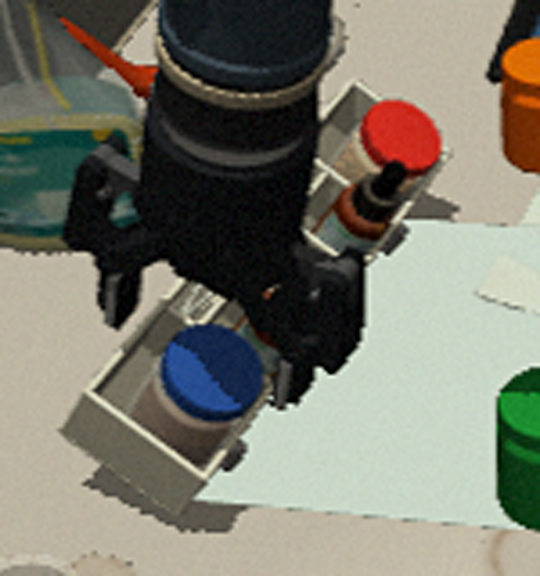

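View pics/w8.png

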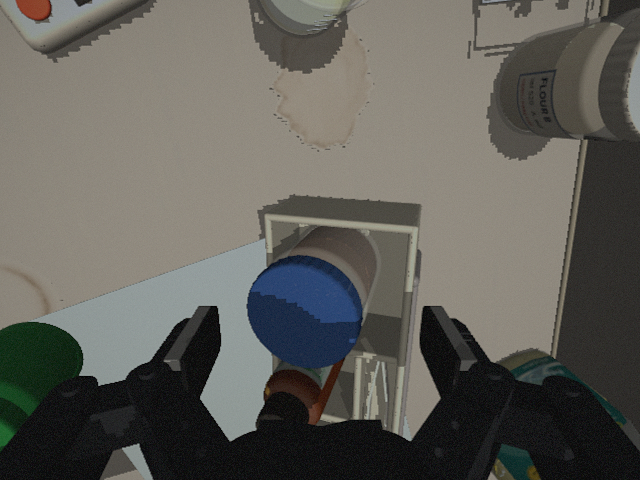

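The jar is seated. Its lid is 72 mm above the cell floor (71 expected), it rests against the front wall, and its axis is within 4° of the cell normal.

For the bottle I'll use the tool's remaining 13° tilt. If I grasp it upright with the jaws horizontal, a 180° roll about the tool axis leans it 2×13 = 26° towards the robot. First I'll withdraw and start that roll.

Emit:
move_arm:
  commands:
    - {"xyz": [-0.014,-0.004,0],"roll": 0}
    - {"xyz": [-0.035,-0.011,0],"roll": 0}
    - {"xyz": [-0.06,-0.018,0],"roll": 0}
    - {"xyz": [-0.085,-0.026,0],"roll": 0}
    - {"xyz": [-0.11,-0.034,0],"roll": 0}
    - {"xyz": [-0.13,-0.05,0],"roll": -10}
    - {"xyz": [-0.14,-0.075,-0.01],"roll": -20}
    - {"xyz": [-0.15,-0.1,-0.02],"roll": -30}
    - {"xyz": [-0.15,-0.13,-0.035],"roll": -40}
    - {"xyz": [-0.15,-0.155,-0.05],"roll": -50}
  fingers: 1

```text
t: 18.2
eef_pos: [0.4395, 0.2145, 0.1916]
tool_rot: [0.298, 0.566, -0.261, 0.723]
ft_force: [1.1, 0.4, 0.3]
grip_width: 1.001
```

```bash
python3 - <<'E'
from place import *
s,p,R=rep(); print('tilt',np.degrees(np.arccos(-R[2,0])))
im,d=manip.grab_frame('top'); c=manip.camera_model('top'); save('t9',cv2.resize(im[120:340,180:460],None,fx=2.8,fy=2.8,interpolation=cv2.INTER_CUBIC))
P,u,v=cloud(c,d); L=(P-TK)@RK; col=im[v,u].astype(int)
for y0 in(.048,-.048):
    for z0,z1 in((.066,.078),(.082,.106)):
        m=(abs(L[:,1]-y0)<.024)&(L[:,2]>z0)&(L[:,2]<z1)&(abs(L[:,0]+.01)<.04); Q=L[m]
        if m.sum()>3: print(y0,z0,m.sum(),Q.mean(0),Q.min(0),Q.max(0))
print(shift([.407,.219,.15],p,R))
# target orientation reference: roll needed so tool y = +z0 dir (-row)
row=RK[:,1]; print('y.row',R[:,1]@row,'z.row',R[:,2]@row, np.degrees(np.arctan2(R[2,1],R[2,2])))
E
```

```text
t 18.2 p [0.4395 0.2145 0.1916] q [ 0.397 -0.256 -0.28   1.353 -0.124  1.203] grip 1.001 F [1.1 0.4 0.3]
x [ 0.2239 -0.0398 -0.9738] y [0.7145 0.6863 0.1362] z [ 0.6629 -0.7263  0.1821]
tilt 13.145615680135299
0.048 0.066 76 [-0.0148  0.0461  0.0742] [-0.0306  0.036   0.0662] [-0.0084  0.0592  0.078 ]
0.048 0.082 69 [-0.0184  0.047   0.0956] [-0.0265  0.0413  0.0822] [-0.0138  0.0531  0.1036]
-0.048 0.066 70 [-0.0147 -0.0475  0.0739] [-0.0283 -0.0593  0.0661] [-0.008  -0.0368  0.078 ]
-0.048 0.082 65 [-0.0181 -0.0481  0.0957] [-0.0257 -0.0547  0.0822] [-0.0137 -0.0426  0.1043]
[ 0.0331 -0.0258 -0.0324]
y.row 0.7699842010435587 z.row -0.6379579700170966 36.80209394483487
```

View pics/t9.png

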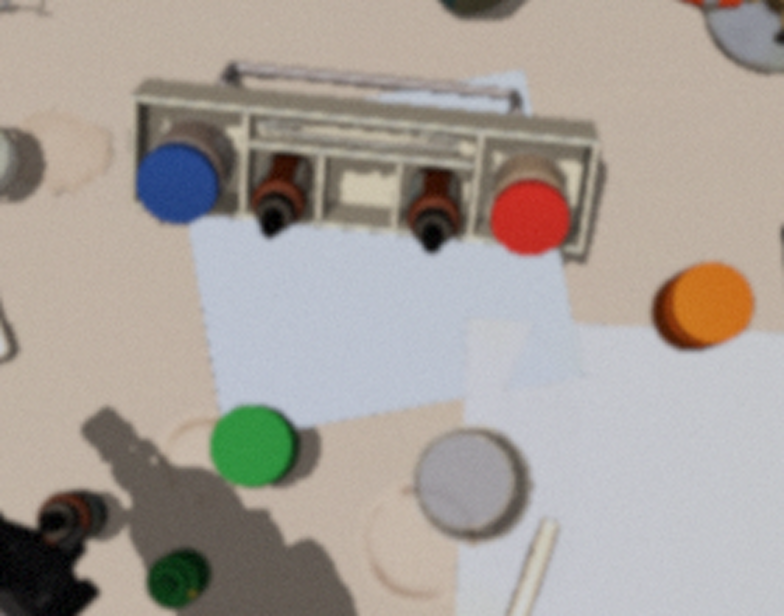

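The jar sits in the large cell at (178,182) in this crop. The neighbouring bottles' collars are at y = +47 and -48 mm, which leaves a 71 mm gap between them for my fingers. Next I'll roll to the grasp orientation above the bottle.

Emit:
move_arm:
  commands:
    - {"xyz": [0.002,-0.002,-0.003],"roll": -10.5}
    - {"xyz": [0.004,-0.005,-0.006],"roll": -21}
    - {"xyz": [0.007,-0.008,-0.01],"roll": -31.5}
    - {"xyz": [0.01,-0.012,-0.015],"roll": -42}
    - {"xyz": [0.014,-0.016,-0.02],"roll": -52.5}
    - {"xyz": [0.017,-0.02,-0.025],"roll": -63}
    - {"xyz": [0.019,-0.023,-0.029],"roll": -73.5}
    - {"xyz": [0.019,-0.023,-0.029],"roll": -84}
    - {"xyz": [0.019,-0.023,-0.029],"roll": -94.5}
    - {"xyz": [0.019,-0.023,-0.029],"roll": -105}
  fingers: 0.6

```text
t: 19.5
eef_pos: [0.4052, 0.2205, 0.1654]
tool_rot: [-0.395, 0.55, 0.295, 0.674]
ft_force: [-0.3, 0.1, 0.0]
grip_width: 0.602
```

Emit:
move_arm:
  commands:
    - {"xyz": [0,0,0],"roll": -10.6}
    - {"xyz": [0,0,0],"roll": -21.2}
    - {"xyz": [0,0,0],"roll": -31.8}
    - {"xyz": [0,0,0],"roll": -42.4}
    - {"xyz": [0,0,0],"roll": -53}
    - {"xyz": [0,0,0],"roll": -63.6}
    - {"xyz": [0,0,0],"roll": -74.2}
    - {"xyz": [0,0,0],"roll": -84.8}
    - {"xyz": [0,0,0],"roll": -95.4}
    - {"xyz": [0,0,0],"roll": -106}

```text
t: 20.75
eef_pos: [0.4053, 0.2206, 0.1674]
tool_rot: [0.777, -0.093, -0.616, -0.089]
ft_force: [-0.0, -0.5, 0.4]
grip_width: 0.601
```

```bash
python3 - <<'E'
from place import *
s,p,R=rep(); print('tilt',np.degrees(np.arccos(-R[2,0])))
im,d=manip.grab_frame('wrist'); save('w10',im); c=manip.camera_model('wrist')
P,u,v=cloud(c,d)
near=np.hypot(P[:,0]-.408,P[:,1]-.22)<.03
for z0,z1 in((.095,.11),(.076,.082),(.066,.076),(.055,.062),(.02,.05)):
    m=near&(P[:,2]>z0)&(P[:,2]<z1); Q=P[m]
    if m.sum()>3: print(z0,m.sum(),Q.mean(0),Q.min(0),Q.max(0))
print('roll left',np.degrees(np.arctan2(R[2,1],R[2,2])))
t=np.array([.407,.219,.071])+R[:,0]*.0072; print(t,shift(t,p,R))
E
```

```text
t 20.75 p [0.4053 0.2206 0.1674] q [ 0.441 -0.326 -0.383  1.324 -0.129 -2.453] grip 0.601 F [-0.  -0.5  0.4]
x [ 0.2246 -0.0359 -0.9738] y [-0.2545 -0.9668 -0.0231] z [-0.9406  0.253  -0.2262]
tilt 13.143990266783563
0.095 282 [0.4071 0.2195 0.0985] [0.4005 0.2134 0.095 ] [0.4128 0.2258 0.1033]
0.076 374 [0.409  0.2189 0.0774] [0.3954 0.2089 0.076 ] [0.4177 0.2307 0.0816]
0.066 122 [0.412  0.2183 0.0726] [0.3955 0.2079 0.0663] [0.4183 0.231  0.076 ]
0.055 522 [0.4104 0.2184 0.0599] [0.3902 0.2035 0.0551] [0.4229 0.2358 0.062 ]
0.02 121 [0.4202 0.215  0.0363] [0.4092 0.2034 0.0201] [0.4234 0.2313 0.0499]
roll left -174.1771380742062
[0.4086 0.2187 0.064 ] [0.1015 0.0034 0.0198]
```

View pics/w10.png

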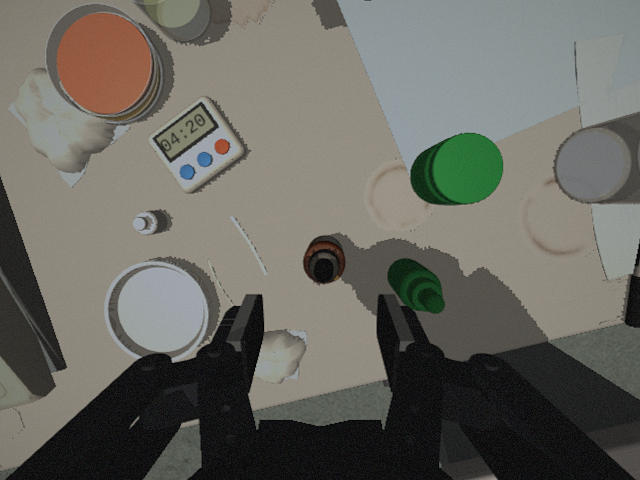

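The wrist view shows the amber bottle at (325,262), between the fingers and clear of the green one at (415,285). Its axis measures (0.4067, 0.2196). I'll descend and grip the collar.

Emit:
move_arm:
  commands:
    - {"xyz": [0.01,0,0.002],"roll": -3}
    - {"xyz": [0.024,0.001,0.005],"roll": -5.8}
    - {"xyz": [0.038,0.001,0.008],"roll": -5.8}
    - {"xyz": [0.052,0.002,0.01],"roll": -5.8}
    - {"xyz": [0.066,0.002,0.013],"roll": -5.8}
    - {"xyz": [0.078,0.002,0.016],"roll": -5.8}
    - {"xyz": [0.088,0.003,0.018],"roll": -5.8}
    - {"xyz": [0.097,0.003,0.02],"roll": -5.8}
    - {"xyz": [0.101,0.003,0.02],"roll": -5.8}
    - {"xyz": [0.101,0.003,0.02],"roll": -5.8}

```text
t: 22.05
eef_pos: [0.4084, 0.2191, 0.0642]
tool_rot: [0.781, -0.061, -0.62, -0.048]
ft_force: [-0.3, 1.0, 0.4]
grip_width: 0.595
```

```bash
python3 - <<'E'
from place import *
s,p,R=rep()
t=np.array([.4067,.2196,.071])+R[:,0]*.0072; print(t-p)
im,d=manip.grab_frame('side'); save('s11',cv2.resize(im[290:400,290:430],None,fx=5,fy=5,interpolation=cv2.INTER_CUBIC))
im,d=manip.grab_frame('wrist'); save('w11',im)
E
```

```text
t 22.05 p [0.4084 0.2191 0.0642] q [ 0.434 -0.287 -0.559  1.108 -0.127 -2.564] grip 0.595 F [-0.3  1.   0.4]
x [ 0.2243 -0.036  -0.9739] y [-0.1545 -0.988   0.0009] z [-0.9622  0.1503 -0.2272]
[-0.0001  0.0003 -0.0002]
```

View pics/s11.png

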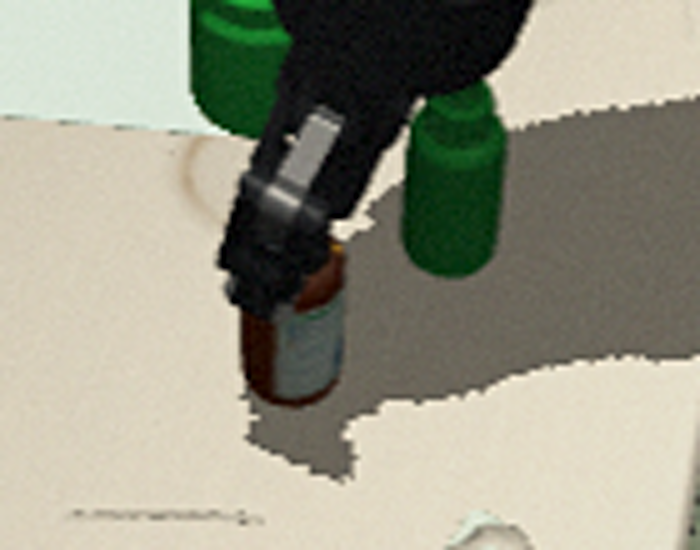

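View pics/w11.png

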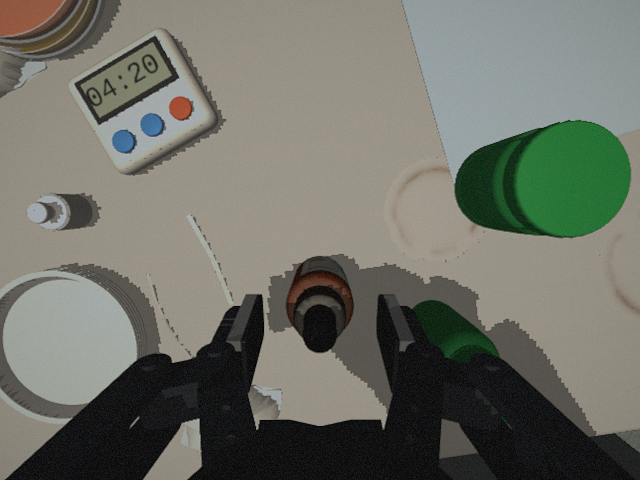

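Emit:
move_arm:
  commands:
    - {"xyz": [0,0,0],"roll": 0}
    - {"xyz": [0,0,0],"roll": 0}
    - {"xyz": [0,0,0],"roll": 0}
    - {"xyz": [0,0,0],"roll": 0}
    - {"xyz": [0,0,0],"roll": 0}
    - {"xyz": [0,0,0],"roll": 0}
    - {"xyz": [0,0,0],"roll": 0}
    - {"xyz": [-0.01,0,-0.002],"roll": 0}
    - {"xyz": [-0.025,0,-0.006],"roll": 0}
    - {"xyz": [-0.04,0,-0.009],"roll": 0}
  fingers: 0

```text
t: 23.4
eef_pos: [0.4083, 0.2193, 0.1066]
tool_rot: [0.781, -0.061, -0.62, -0.048]
ft_force: [-0.1, 1.0, -0.3]
grip_width: 0.238
```

```bash
python3 - <<'E'
from place import *
s,p,R=rep()
im,d=manip.grab_frame('side'); save('s12',cv2.resize(im[270:400,290:430],None,fx=4.5,fy=4.5,interpolation=cv2.INTER_CUBIC))
im,d=manip.grab_frame('wrist'); save('w12',im)
E
```

```text
t 23.4 p [0.4083 0.2193 0.1066] q [ 0.435 -0.31  -0.491  1.198 -0.127 -2.564] grip 0.238 F [-0.1  1.  -0.3]
x [ 0.2247 -0.0356 -0.9738] y [-0.1545 -0.988   0.0005] z [-0.9621  0.1503 -0.2275]
```

View pics/s12.png

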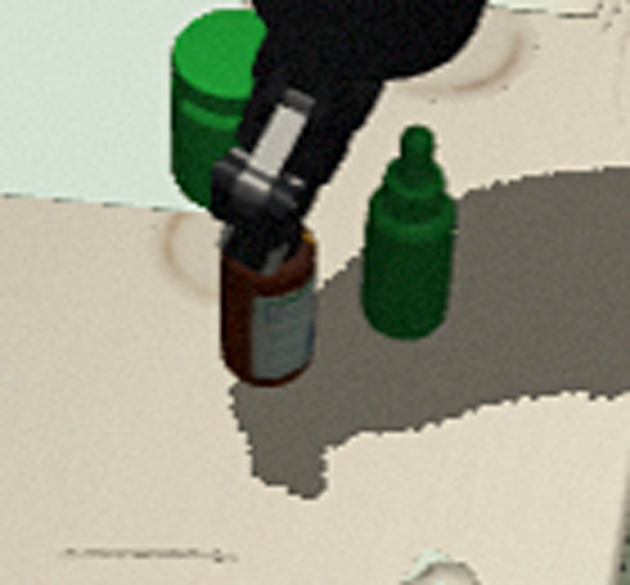

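View pics/w12.png

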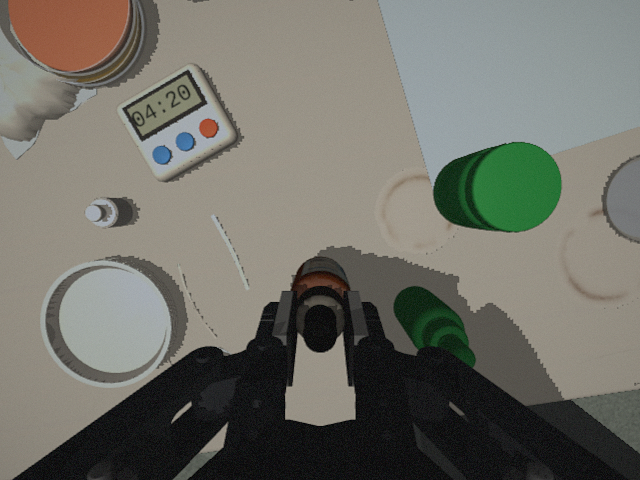

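The collar is gripped (opening 0.238) and the bottle is upright and off the table. Next I'll work out the roll and path for the placement.

```bash
cat > bot.py <<'E'
from place import *
Rg=Ro.from_quat([0.781,-0.061,-0.62,-0.048]).as_matrix()
Rg=np.c_[[.2243,-.036,-.9739],[-.1545,-.988,.0009],[-.9622,.1503,-.2272]]
foot=Rg.T@(np.array([.4067,.2196,0])-np.array([.4084,.2191,.0642])); ax=Rg.T@np.array([0,0,1.])
def brel(R): 
    a=RK.T@(R@ax); return np.degrees(np.arctan2(a[0],a[2])),np.degrees(np.arctan2(a[1],a[2]))
def tcp(R,x,y,z): return cell(x,y,z)-R@foot
E
python3 - <<'E'
from bot import *
s,p,R=rep()
for r in(170,175,180,185,190):
    R2=R@Ro.from_euler('x',r,degrees=True).as_matrix()
    print(r,brel(R2),'jaw.row',R2[:,1]@RK[:,1],'pre',shift(tcp(R2,-.0124,0,.115),p,R),tcp(R2,-.0124,0,.115))
E
```

```text
t 23.5 p [0.4102 0.2201 0.1089] q [ 0.435 -0.311 -0.488  1.197 -0.128 -2.564] grip 0.242 F [-0.7  0.5 -0.6]
x [ 0.2296 -0.0336 -0.9727] y [-0.1544 -0.988  -0.0023] z [-0.961   0.1507 -0.232 ]
170 (np.float64(3.5830648720225873), np.float64(-1.5689103746626485)) jaw.row 0.9895255494541504 pre [-0.0363  0.1576 -0.167 ] [0.538  0.0405 0.1826]
175 (np.float64(3.4744971305343437), np.float64(-0.4362375202093742)) jaw.row 0.9983350922979978 pre [-0.0363  0.1562 -0.1668] [0.538  0.0419 0.1825]
180 (np.float64(3.462309417658598), np.float64(0.7013882295210196)) jaw.row 0.9995467022782469 pre [-0.0363  0.1547 -0.1668] [0.5382 0.0433 0.1825]
185 (np.float64(3.546593499933565), np.float64(1.8361009980682756)) jaw.row 0.9931511583113587 pre [-0.0363  0.1533 -0.1669] [0.5385 0.0447 0.1826]
190 (np.float64(3.7269309999742046), np.float64(2.960060388918227)) jaw.row 0.9791971343486556 pre [-0.0363  0.1519 -0.1671] [0.5389 0.0461 0.1826]
```

Emit:
move_arm:
  commands:
    - {"xyz": [-0.03,0,-0.007],"roll": 5}
    - {"xyz": [-0.07,0,-0.016],"roll": 15}
    - {"xyz": [-0.1,0.01,-0.03],"roll": 25.5}
    - {"xyz": [-0.12,0.03,-0.05],"roll": 36}
    - {"xyz": [-0.12,0.06,-0.08],"roll": 46.5}
    - {"xyz": [-0.115,0.09,-0.11],"roll": 57}
    - {"xyz": [-0.11,0.12,-0.14],"roll": 67.5}
    - {"xyz": [-0.107,0.145,-0.165],"roll": 78}
    - {"xyz": [-0.104,0.155,-0.183],"roll": 88.5}
    - {"xyz": [-0.104,0.155,-0.183],"roll": 99}
  fingers: 0

```text
t: 24.75
eef_pos: [0.539, 0.0415, 0.2516]
tool_rot: [-0.468, 0.511, 0.353, 0.628]
ft_force: [0.2, -0.2, -0.9]
grip_width: 0.244
```

```bash
python3 - <<'E'
from bot import *
s,p,R=rep()
for r in(75,79,83):
    R2=R@Ro.from_euler('x',r,degrees=True).as_matrix()
    print(r,brel(R2),'jaw.row',R2[:,1]@RK[:,1],'pre',shift(tcp(R2,-.0124,0,.115),p,R),tcp(R2,-.0124,0,.115))
E
```

```text
t 24.75 p [0.539  0.0415 0.2516] q [-0.031 -0.16  -0.082  1.417 -0.027 -1.285] grip 0.244 F [ 0.2 -0.2 -0.9]
x [ 0.2287 -0.0342 -0.9729] y [-0.9226  0.3114 -0.2278] z [0.3107 0.9497 0.0396]
75 (np.float64(3.5294304686411198), np.float64(-0.510781862563006)) jaw.row 0.997765916918071 pre [ 0.067   0.0167 -0.0027] [0.5381 0.0418 0.1826]
79 (np.float64(3.503736286386159), np.float64(0.39915541126912535)) jaw.row 0.9999799589687351 pre [ 0.067   0.0169 -0.0016] [0.5382 0.043  0.1826]
83 (np.float64(3.539810856653816), np.float64(1.3087750019939546)) jaw.row 0.9973221991769378 pre [ 0.067   0.0171 -0.0005] [0.5384 0.0441 0.1826]
```

Emit:
move_arm:
  commands:
    - {"xyz": [0,0,0],"roll": 10.5}
    - {"xyz": [0,0,0],"roll": 21}
    - {"xyz": [0,0,0],"roll": 31.5}
    - {"xyz": [0,0,0],"roll": 42}
    - {"xyz": [0.01,0.003,0],"roll": 52.5}
    - {"xyz": [0.025,0.006,-0.001],"roll": 63}
    - {"xyz": [0.04,0.01,-0.001],"roll": 73.5}
    - {"xyz": [0.055,0.014,-0.002],"roll": 78}
    - {"xyz": [0.067,0.017,-0.002],"roll": 78}
    - {"xyz": [0.067,0.017,-0.002],"roll": 78}

```text
t: 26.0
eef_pos: [0.537, 0.0426, 0.1808]
tool_rot: [0.031, 0.62, -0.046, 0.782]
ft_force: [0.0, 0.6, -0.8]
grip_width: 0.243
```

```bash
python3 - <<'E'
from bot import *
s,p,R=rep(); print(brel(R),'foot cell',RK.T@(p+R@foot-TK))
for z in(.06,.03,.003): print(z,shift(tcp(R,-.0124,0,z),p,R))
for n,cr,f in(('side',(150,330,200,360),3.3),('top',(120,260,220,400),4)):
    im,d=manip.grab_frame(n); c=manip.camera_model(n)
    im=im.copy()
    # draw predicted bottle axis
    X=np.array([p+R@(foot+ax*h) for h in(0,.062,.102)]); q=np.array(c['K'])@(np.array(c['R'])@X.T+np.array(c['t'])[:,None]); uv=(q[:2]/q[2]).T
    cv2.polylines(im,[np.round(uv*16).astype(np.int32)],False,(255,0,255),1,shift=4)
    a,b,e,g=cr; save(n[0]+'13',cv2.resize(im[a:b,e:g],None,fx=f,fy=f,interpolation=cv2.INTER_CUBIC))
im,d=manip.grab_frame('wrist'); save('w13',im)
E
```

```text
t 26.0 p [0.537  0.0426 0.1808] q [-0.029 -0.171 -0.232  1.281 -0.028  0.078] grip 0.243 F [ 0.   0.6 -0.8]
x [ 0.2257 -0.0342 -0.9736] y [ 0.111   0.9938 -0.0091] z [ 0.9679 -0.106   0.228 ]
(np.float64(3.680182732193903), np.float64(0.1708465157834251)) foot cell [-0.0145 -0.0002  0.1141]
0.06 [0.0511 0.0002 0.0177]
0.03 [0.0799 0.0002 0.0263]
0.003 [0.1057 0.0002 0.0341]
```

View pics/s13.png

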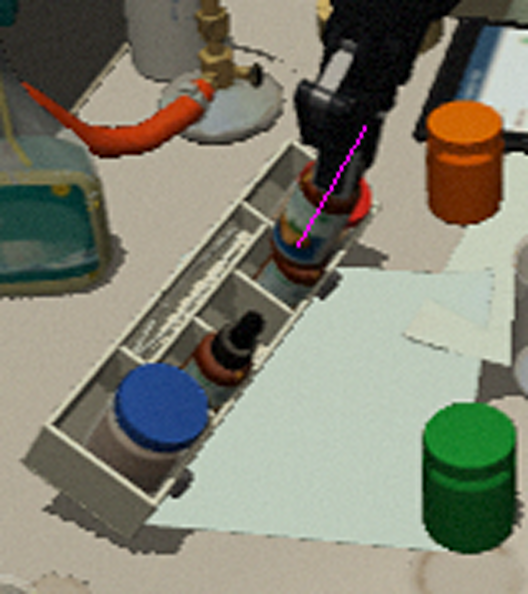

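View pics/t13.png

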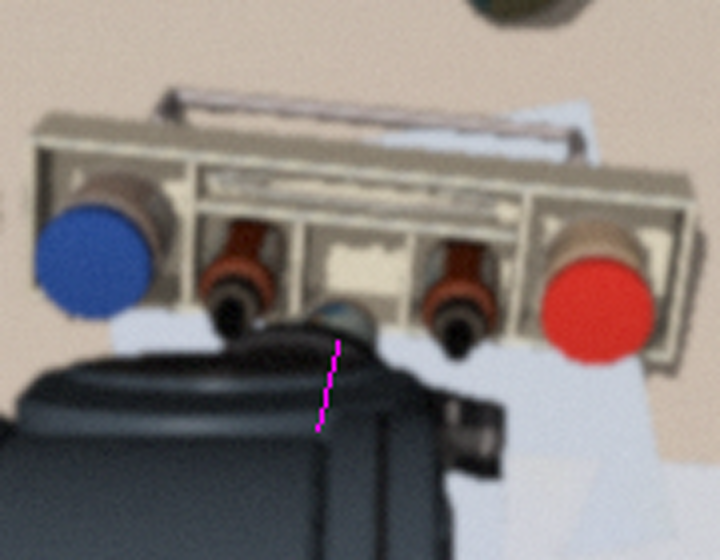

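View pics/w13.png

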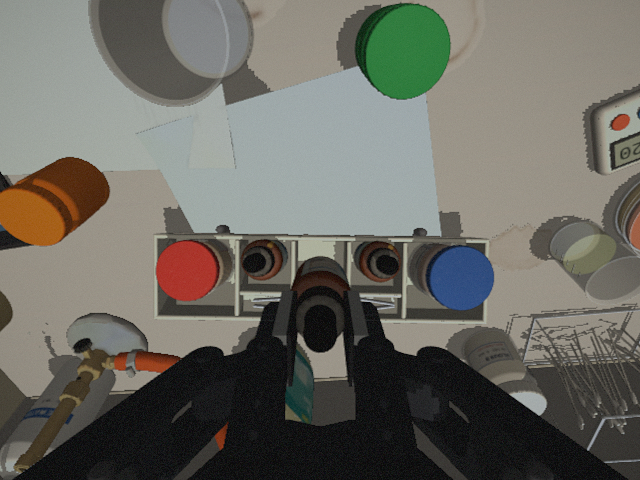

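The bottle now leans about 26°, within 4° of the cell axis, and is centred over the middle cell at (320,250) in the wrist view. The predicted axis matches the side view, so I'll insert.

Emit:
move_arm:
  commands:
    - {"xyz": [0.008,0,0.003],"roll": 0}
    - {"xyz": [0.018,0,0.006],"roll": 0}
    - {"xyz": [0.029,0,0.01],"roll": 0}
    - {"xyz": [0.04,0,0.014],"roll": 0}
    - {"xyz": [0.05,0,0.0175],"roll": 0}
    - {"xyz": [0.06,0,0.02],"roll": 0}
    - {"xyz": [0.068,0,0.023],"roll": 0}
    - {"xyz": [0.075,0,0.025],"roll": 0}
    - {"xyz": [0.08,0,0.026],"roll": 0}
    - {"xyz": [0.08,0,0.026],"roll": 0}

```text
t: 27.4
eef_pos: [0.5818, 0.037, 0.111]
tool_rot: [0.031, 0.619, -0.047, 0.783]
ft_force: [-0.0, 0.5, -1.1]
grip_width: 0.241
```

```bash
python3 - <<'E'
from bot import *
s,p,R=rep(); print(brel(R),'foot cell',RK.T@(p+R@foot-TK))
for z in(.01,.003,.0015): print(z,shift(tcp(R,-.0124,0,z),p,R))
im,d=manip.grab_frame('side'); save('s14',cv2.resize(im[170:330,200,None] if 0 else im[170:320,210:350],None,fx=4,fy=4,interpolation=cv2.INTER_CUBIC))
im,d=manip.grab_frame('wrist'); save('w14',im)
E
```

```text
t 27.4 p [0.5818 0.037  0.111 ] q [-0.037 -0.042 -0.254  1.127 -0.026  0.07 ] grip 0.241 F [-0.   0.5 -1.1]
x [ 0.2291 -0.0343 -0.9728] y [ 0.1116  0.9937 -0.0087] z [ 0.967  -0.1066  0.2315]
(np.float64(3.4803819128166524), np.float64(0.1649923488804709)) foot cell [-0.0101 -0.0001  0.0311]
0.01 [0.0208 0.0002 0.0038]
0.003 [0.0276 0.0002 0.0058]
0.0015 [0.029  0.0002 0.0062]
```

View pics/s14.png

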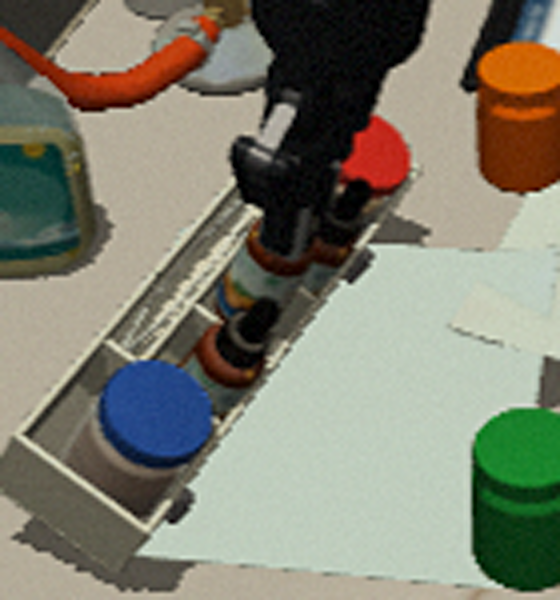

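View pics/w14.png

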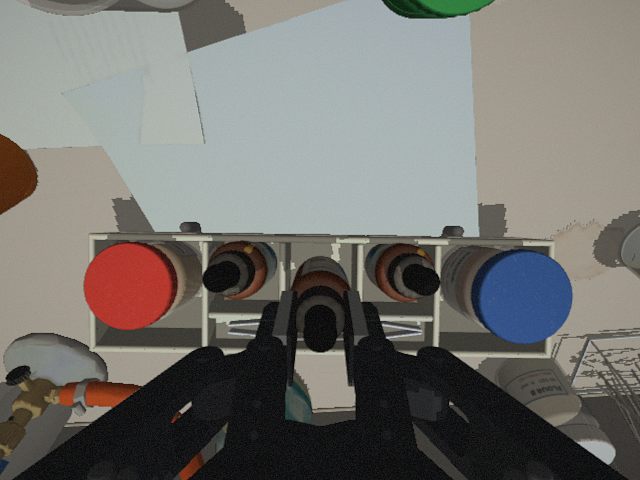

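Emit:
move_arm:
  commands:
    - {"xyz": [0.003,0,0.001],"roll": 0}
    - {"xyz": [0.007,0,0.001],"roll": 0}
    - {"xyz": [0.011,0,0.002],"roll": 0}
    - {"xyz": [0.015,0,0.003],"roll": 0}
    - {"xyz": [0.018,0,0.004],"roll": 0}
    - {"xyz": [0.021,0,0.004],"roll": 0}
    - {"xyz": [0.024,0,0.005],"roll": 0}
    - {"xyz": [0.026,0,0.005],"roll": 0}
    - {"xyz": [0.0275,0,0.005],"roll": 0}
    - {"xyz": [0.0275,0,0.005],"roll": 0}

```text
t: 28.75
eef_pos: [0.5931, 0.0356, 0.0861]
tool_rot: [0.031, 0.619, -0.047, 0.784]
ft_force: [-0.6, 0.2, -1.2]
grip_width: 0.24
```

```bash
python3 - <<'E'
from bot import *
s,p,R=rep(); print(brel(R),'foot cell',RK.T@(p+R@foot-TK))
print('n in tool',R.T@RK[:,2])
im,d=manip.grab_frame('side'); save('s15',cv2.resize(im[170:320,210:350],None,fx=4,fy=4,interpolation=cv2.INTER_CUBIC))
im,d=manip.grab_frame('wrist'); save('w15',im)
E
```

```text
t 28.75 p [0.5931 0.0356 0.0861] q [-0.039 -0.001 -0.264  1.075 -0.025  0.068] grip 0.24 F [-0.6  0.2 -1.2]
x [ 0.23   -0.0343 -0.9726] y [ 0.1116  0.9937 -0.0087] z [ 0.9668 -0.1066  0.2324]
(np.float64(3.424826977158944), np.float64(0.15853653116514216)) foot cell [-0.0126 -0.0002  0.0037]
n in tool [-0.9585 -0.0009 -0.285 ]
```

View pics/s15.png

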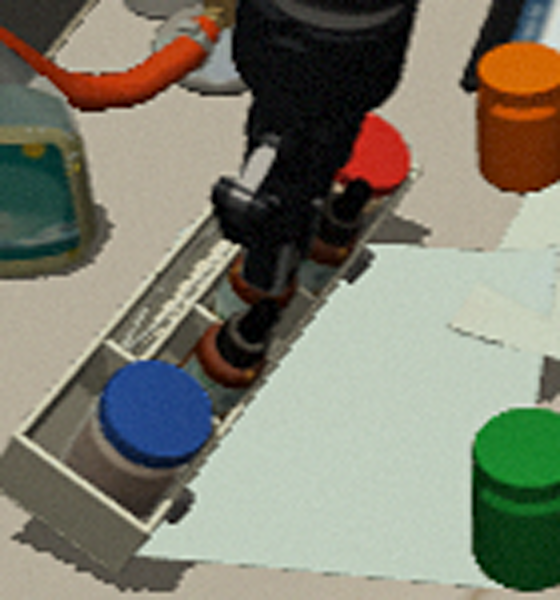

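View pics/w15.png

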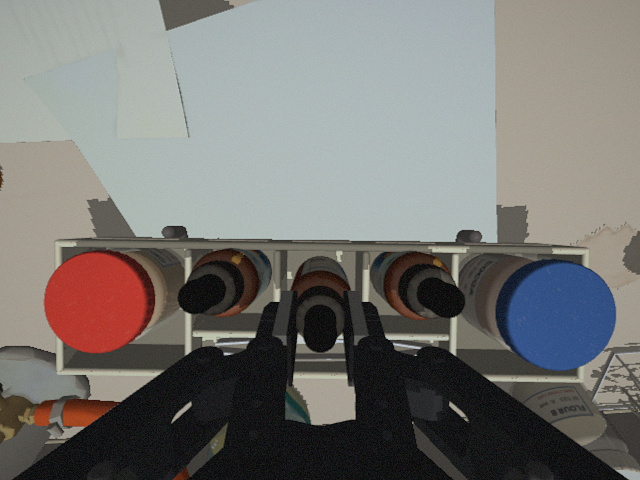

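Emit:
move_arm:
  commands:
    - {"xyz": [0.001,0,0],"roll": 0}
    - {"xyz": [0.001,0,0],"roll": 0}
    - {"xyz": [0.001,0,0],"roll": 0}
    - {"xyz": [0.001,0,0],"roll": 0}
    - {"xyz": [0.001,0,0],"roll": 0}
    - {"xyz": [0.001,0,0],"roll": 0}
    - {"xyz": [0.001,0,0],"roll": 0}
    - {"xyz": [0.001,0,0],"roll": 0}
    - {"xyz": [0.001,0,0],"roll": 0}
    - {"xyz": [0.001,0,0],"roll": 0}
  fingers: 0.36

```text
t: 30.1
eef_pos: [0.5935, 0.0356, 0.0853]
tool_rot: [0.031, 0.619, -0.047, 0.784]
ft_force: [0.4, 0.7, -0.7]
grip_width: 0.364
```

```bash
python3 - <<'E'
from bot import *
s,p,R=rep()
im,d=manip.grab_frame('wrist'); save('w16',im); c=manip.camera_model('wrist')
P,u,v=cloud(c,d); L=(P-TK)@RK; near=(abs(L[:,1])<.009)&(abs(L[:,0]+.012)<.03)
for z0,z1 in((.09,.12),):
    m=near&(L[:,2]>z0)&(L[:,2]<z1); Q=L[m]; print(m.sum(),Q.mean(0),np.percentile(Q,2,axis=0),np.percentile(Q,98,axis=0))
E
```

```text
t 30.1 p [0.5935 0.0356 0.0853] q [-0.039 -0.    -0.265  1.073 -0.025  0.068] grip 0.364 F [ 0.4  0.7 -0.7]
x [ 0.2303 -0.0343 -0.9725] y [ 0.1116  0.9937 -0.0086] z [ 0.9667 -0.1065  0.2327]
960 [-0.0322 -0.0018  0.1005] [-0.0378 -0.0076  0.0964] [-0.026   0.0039  0.104 ]
```

View pics/w16.png

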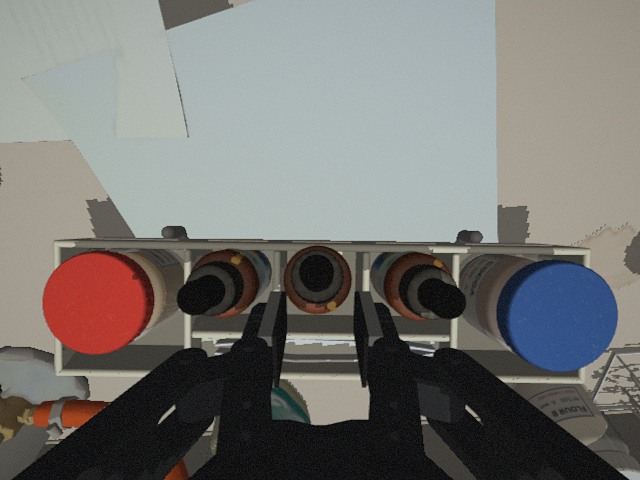

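The bottle is in the cell but has tipped forward on release: its bulb is at x = -32 mm, against about -18 mm for the seated neighbours. It tipped because its foot stayed behind the front wall. I'll measure the lean before correcting it.

```bash
python3 - <<'E'
from bot import *
s,p,R=rep()
im,d=manip.grab_frame('side'); save('s17',cv2.resize(im[200:290,240:320],None,fx=7,fy=7,interpolation=cv2.INTER_CUBIC))
c=manip.camera_model('wrist'); im,d=manip.grab_frame('wrist')
P,u,v=cloud(c,d); L=(P-TK)@RK
col=im[v,u].astype(int)
for y0 in(.047,0,-.048):
  for z0 in np.arange(.05,.108,.006):
    m=(abs(L[:,1]-y0)<(.016 if y0 else .011))&(abs(L[:,0]+.018)<.035)&(L[:,2]>z0)&(L[:,2]<z0+.006); Q=L[m]
    if m.sum()>20: print(y0,round(z0,3),m.sum(),'x',np.percentile(Q[:,0],[3,97]),'y',np.percentile(Q[:,1],[3,97]))
t=R.T@RK; print('tool pads center line in cell: TCP',RK.T@(p-TK),'x dir',RK.T@R[:,0])
E
```

```text
t 30.15 p [0.5935 0.0356 0.0853] q [-0.039 -0.    -0.265  1.073 -0.025  0.068] grip 0.357 F [-0.6  1.  -0. ]
x [ 0.2303 -0.0343 -0.9725] y [ 0.1116  0.9937 -0.0086] z [ 0.9667 -0.1065  0.2327]
0.047 0.05 198 x [-0.0361 -0.0099] y [0.0313 0.0461]
0.047 0.056 680 x [-0.0358 -0.0049] y [0.032  0.0596]
0.047 0.062 744 x [-0.0334 -0.006 ] y [0.034  0.0567]
0.047 0.068 211 x [-0.0318 -0.0122] y [0.0363 0.0497]
0.047 0.074 1073 x [-0.0312 -0.0104] y [0.0372 0.0557]
0.047 0.08 246 x [-0.0273 -0.0121] y [0.0402 0.0499]
0.047 0.086 131 x [-0.0272 -0.0173] y [0.0416 0.0477]
0.047 0.092 272 x [-0.0274 -0.016 ] y [0.0416 0.052 ]
0.047 0.098 788 x [-0.0264 -0.0161] y [0.0426 0.0528]
0 0.056 242 x [-0.039  -0.0303] y [-0.0104  0.0104]
0 0.062 570 x [-0.0314 -0.0083] y [-0.0102  0.0107]
0 0.068 57 x [-0.0203 -0.0113] y [-0.0095  0.009 ]
0 0.074 492 x [-0.038  -0.0168] y [-0.0106  0.0089]
0 0.08 657 x [-0.0284 -0.0175] y [-0.0103  0.0077]
0 0.092 105 x [-0.0381 -0.0253] y [-0.0081  0.0047]
0 0.098 833 x [-0.0372 -0.0267] y [-0.0072  0.0035]
-0.048 0.05 125 x [-0.0362 -0.0104] y [-0.0464 -0.0321]
-0.048 0.056 650 x [-0.0357 -0.0047] y [-0.0596 -0.0322]
-0.048 0.062 715 x [-0.0336 -0.0061] y [-0.0554 -0.0337]
-0.048 0.068 222 x [-0.0317 -0.013 ] y [-0.0503 -0.036 ]
-0.048 0.074 1082 x [-0.0311 -0.0106] y [-0.0556 -0.0369]
-0.048 0.08 208 x [-0.0271 -0.0135] y [-0.0508 -0.0408]
-0.048 0.086 126 x [-0.0272 -0.0173] y [-0.0478 -0.0412]
-0.048 0.092 264 x [-0.0274 -0.0159] y [-0.0521 -0.0412]
-0.048 0.098 801 x [-0.0263 -0.0159] y [-0.0524 -0.0422]
tool pads center line in cell: TCP [-0.0106  0.0002  0.0671] x dir [-0.2847 -0.0053 -0.9586]
```

View pics/s17.png

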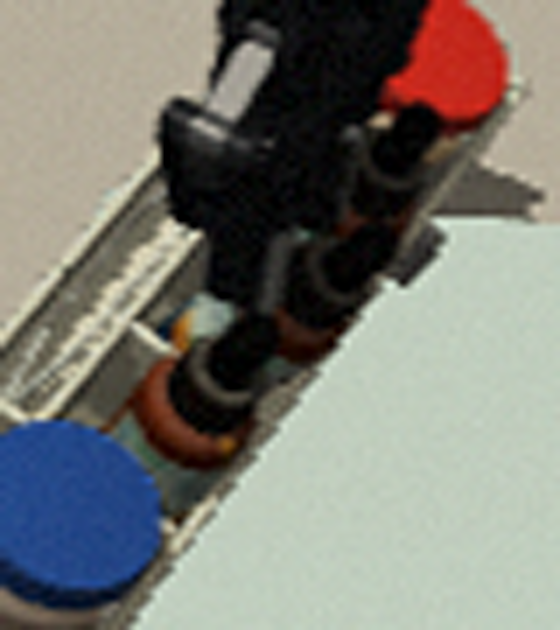

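Emit:
move_arm:
  commands:
    - {"xyz": [0.001,0,-0.004],"roll": 0}
    - {"xyz": [0.002,0,-0.008],"roll": 0}
    - {"xyz": [0.003,0,-0.012],"roll": 0}
    - {"xyz": [0.0035,0,-0.0145],"roll": 0}
    - {"xyz": [0.0035,0,-0.0145],"roll": 0}
    - {"xyz": [0.0035,0,-0.0145],"roll": 0}
    - {"xyz": [0.0035,0,-0.0145],"roll": 0}
    - {"xyz": [0.0035,0,-0.0145],"roll": 0}
    - {"xyz": [0.0035,0,-0.0145],"roll": 0}
    - {"xyz": [0.0035,0,-0.0145],"roll": 0}
  fingers: 0.36

```text
t: 31.5
eef_pos: [0.5803, 0.037, 0.0785]
tool_rot: [0.031, 0.619, -0.047, 0.784]
ft_force: [-0.3, 0.2, 0.3]
grip_width: 0.357
```

```bash
python3 - <<'E'
from bot import *
s,p,R=rep(); print(RK.T@(p-TK),'n',R.T@RK[:,2],'cx',R.T@RK[:,0])
im,d=manip.grab_frame('wrist'); save('w18',im)
E
```

```text
t 31.5 p [0.5803 0.037  0.0785] q [-0.038 -0.03  -0.308  1.059 -0.026  0.07 ] grip 0.357 F [-0.3  0.2  0.3]
x [ 0.2303 -0.0344 -0.9725] y [ 0.1116  0.9937 -0.0087] z [ 0.9667 -0.1065  0.2327]
[-0.0254 -0.      0.0678] n [-0.9586 -0.0009 -0.2847] cx [-0.2846 -0.0157  0.9585]
```

View pics/w18.png

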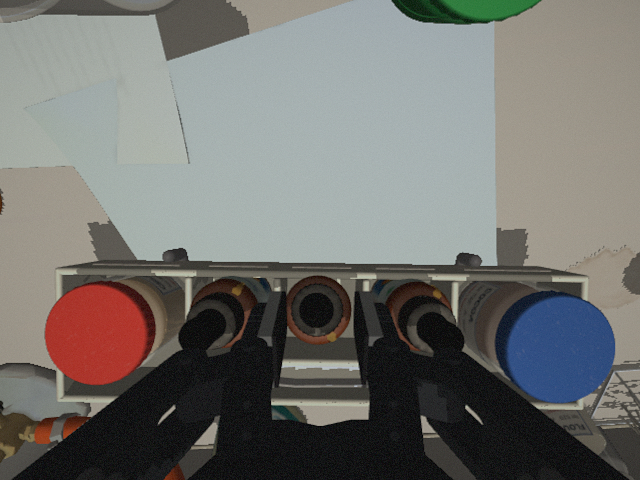

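Emit:
move_arm:
  commands:
    - {"xyz": [0,0,0],"roll": 0}
    - {"xyz": [0,0,0],"roll": 0}
    - {"xyz": [0,0,0],"roll": 0}
    - {"xyz": [0,0,0],"roll": 0}
    - {"xyz": [0,0,0],"roll": 0}
    - {"xyz": [-0.004,0,0],"roll": 0}
    - {"xyz": [-0.009,0,0],"roll": 0}
    - {"xyz": [-0.015,0,0],"roll": 0}
    - {"xyz": [-0.017,0,0.003],"roll": 0}
    - {"xyz": [-0.018,0,0.006],"roll": 0}
  fingers: 0

```text
t: 32.8
eef_pos: [0.5803, 0.0372, 0.0966]
tool_rot: [0.031, 0.62, -0.046, 0.782]
ft_force: [-4.4, 1.4, -0.3]
grip_width: 0.24
```

```bash
cat > axis.py <<'E'
from bot import *
def axisfit(nm):
    s,p,R=rep(); print('TCP cell',RK.T@(p-TK))
    c=manip.camera_model('wrist'); im,d=manip.grab_frame('wrist'); save(nm,im)
    P,u,v=cloud(c,d); L=(P-TK)@RK
    for z0 in np.arange(.05,.13,.005):
        m=(abs(L[:,1])<.011)&(abs(L[:,0]+.018)<.04)&(L[:,2]>z0)&(L[:,2]<z0+.005); Q=L[m]
        if m.sum()>20: print(round(z0,3),m.sum(),'x',np.percentile(Q[:,0],[3,50,97]),'y',np.percentile(Q[:,1],[3,97]))
E
python3 -c "
from axis import *
axisfit('w19')
im,d=manip.grab_frame('side'); save('s19',cv2.resize(im[190:290,230:330],None,fx=6,fy=6,interpolation=cv2.INTER_CUBIC))"
```

```text
t 32.8 p [0.5803 0.0372 0.0966] q [-0.037 -0.036 -0.277  1.101 -0.025  0.07 ] grip 0.24 F [-4.4  1.4 -0.3]
x [ 0.2265 -0.0338 -0.9734] y [ 0.1114  0.9937 -0.0086] z [ 0.9676 -0.1064  0.2289]
TCP cell [-0.0164  0.0002  0.0834]
0.07 73 x [-0.0315 -0.0306 -0.0277] y [-0.0092  0.0098]
0.075 482 x [-0.0306 -0.0275 -0.0003] y [-0.0105  0.0105]
0.08 243 x [-0.0279 -0.0035 -0.0009] y [-0.0101  0.0098]
0.085 36 x [-0.0288 -0.0173 -0.0051] y [-0.0103  0.0104]
0.09 652 x [-0.029  -0.0251 -0.0071] y [-0.0103  0.0104]
0.095 689 x [-0.0253 -0.0143 -0.0054] y [-0.0104  0.0104]
0.1 124 x [-0.0233 -0.0131  0.0001] y [-0.0107  0.0106]
0.105 128 x [-0.022  -0.0135  0.0009] y [-0.0108  0.0107]
0.11 418 x [-0.0276 -0.0216  0.0009] y [-0.0104  0.0106]
0.115 916 x [-0.0261 -0.0205  0.002 ] y [-0.0107  0.0107]
0.12 136 x [-0.0226 -0.0133 -0.006 ] y [-0.0109  0.0109]
```

View pics/w19.png

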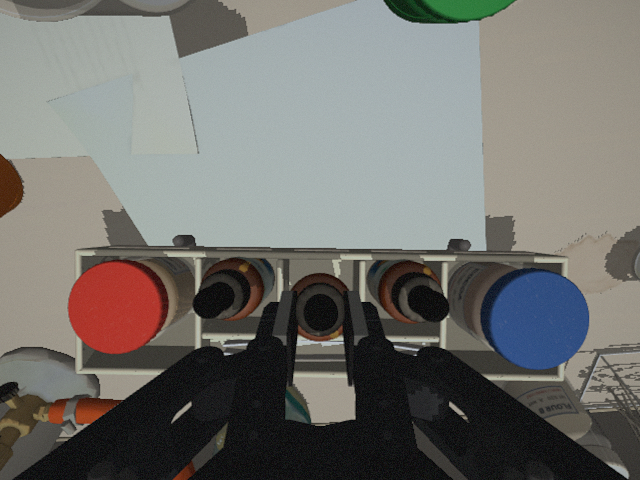

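View pics/s19.png

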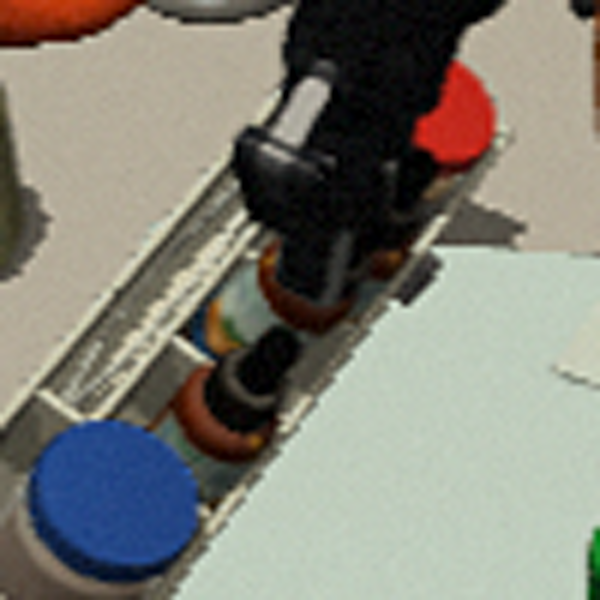

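Emit:
move_arm:
  commands:
    - {"xyz": [-0.001,0,0.002],"roll": 0}
    - {"xyz": [-0.001,0,0.004],"roll": 0}
    - {"xyz": [-0.002,0,0.006],"roll": 0}
    - {"xyz": [-0.002,0,0.008],"roll": 0}
    - {"xyz": [-0.003,0,0.01],"roll": 0}
    - {"xyz": [-0.004,0,0.012],"roll": 0}
    - {"xyz": [-0.004,0,0.014],"roll": 0}
    - {"xyz": [-0.005,0,0.016],"roll": 0}
    - {"xyz": [-0.005,0,0.016],"roll": 0}
    - {"xyz": [-0.005,0,0.016],"roll": 0}
  fingers: 0

```text
t: 34.15
eef_pos: [0.5923, 0.0356, 0.1025]
tool_rot: [0.031, 0.623, -0.047, 0.781]
ft_force: [-6.4, 0.4, -2.4]
grip_width: 0.244
```

```bash
python3 -c "
from axis import *
axisfit('w20')
im,d=manip.grab_frame('side'); save('s20',cv2.resize(im[190:290,230:330],None,fx=6,fy=6,interpolation=cv2.INTER_CUBIC))"
```

```text
t 34.15 p [0.5923 0.0356 0.1025] q [-0.039 -0.002 -0.23   1.12  -0.025  0.068] grip 0.244 F [-6.4  0.4 -2.4]
x [ 0.2203 -0.034  -0.9748] y [ 0.1115  0.9937 -0.0094] z [ 0.969  -0.1066  0.2227]
TCP cell [-0.003   0.0001  0.0826]
0.05 29 x [-0.0236 -0.0228 -0.0199] y [-0.0102  0.0086]
0.055 37 x [-0.0235 -0.0228 -0.0194] y [-0.0103  0.0104]
0.06 36 x [-0.0235 -0.0228 -0.0199] y [-0.0101  0.0086]
0.065 70 x [-0.0235 -0.0223 -0.0191] y [-0.0098  0.0105]
0.07 63 x [-0.0235 -0.0222 -0.0189] y [-0.01    0.0101]
0.075 493 x [-0.0225 -0.0194  0.0051] y [-0.0105  0.0103]
0.08 205 x [-0.0197 -0.0172  0.0054] y [-0.0104  0.0103]
0.085 113 x [-0.0181 -0.0164  0.0066] y [-0.0103  0.0102]
0.09 420 x [-0.0175 -0.0125  0.0077] y [-0.0104  0.0103]
0.095 901 x [-0.0162 -0.0104  0.007 ] y [-0.0105  0.0103]
0.1 192 x [-0.0125 -0.0053  0.013 ] y [-0.0107  0.0107]
0.105 199 x [-0.0126 -0.005   0.0148] y [-0.0107  0.0106]
0.11 385 x [-0.0126 -0.0064  0.0151] y [-0.0105  0.0105]
0.115 955 x [-0.0112 -0.0055  0.0147] y [-0.0107  0.0107]
0.12 142 x [-0.0071 -0.0015  0.0056] y [-0.0109  0.0109]
```

View pics/w20.png

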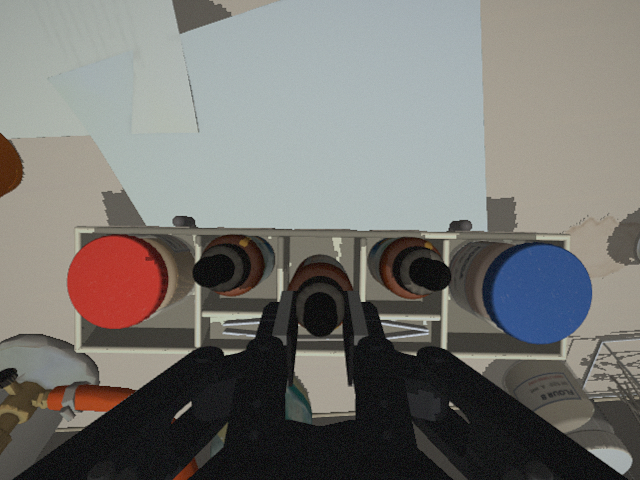

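View pics/s20.png

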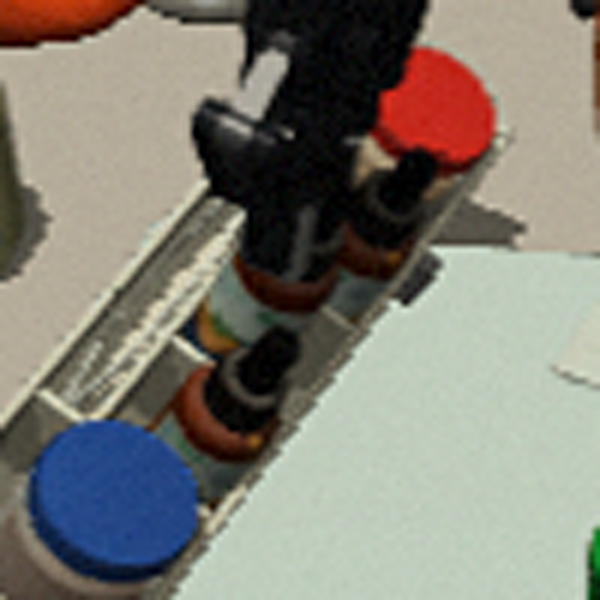

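The bottle is upright in the cell axes now; body, collar and bulb are all centred near x = -6 mm. I'll shift it to the front wall, in line with its neighbours, and lower it to the floor.

Emit:
move_arm:
  commands:
    - {"xyz": [0.001,0,-0.004],"roll": 0}
    - {"xyz": [0.002,0,-0.008],"roll": 0}
    - {"xyz": [0.004,0,-0.012],"roll": 0}
    - {"xyz": [0.006,0,-0.012],"roll": 0}
    - {"xyz": [0.009,0,-0.011],"roll": 0}
    - {"xyz": [0.012,0,-0.01],"roll": 0}
    - {"xyz": [0.015,0,-0.009],"roll": 0}
    - {"xyz": [0.017,0,-0.009],"roll": 0}
    - {"xyz": [0.0185,0,-0.0085],"roll": 0}
    - {"xyz": [0.0185,0,-0.0085],"roll": 0}
  fingers: 0

```text
t: 35.5
eef_pos: [0.588, 0.0359, 0.0824]
tool_rot: [0.031, 0.623, -0.047, 0.78]
ft_force: [0.4, 0.6, 0.4]
grip_width: 0.24
```

```bash
python3 -c "
from axis import *
axisfit('w21')
im,d=manip.grab_frame('side'); save('s21',cv2.resize(im[190:290,230:330],None,fx=6,fy=6,interpolation=cv2.INTER_CUBIC))"
```

```text
t 35.5 p [0.588  0.0359 0.0824] q [-0.039 -0.002 -0.27   1.079 -0.025  0.069] grip 0.24 F [0.4 0.6 0.4]
x [ 0.2201 -0.034  -0.9749] y [ 0.1115  0.9937 -0.0095] z [ 0.9691 -0.1066  0.2225]
TCP cell [-0.0167 -0.0001  0.0673]
0.05 23 x [-0.035  -0.0345 -0.0322] y [-0.0083  0.0075]
0.055 48 x [-0.0351 -0.0342 -0.0307] y [-0.0094  0.0105]
0.06 628 x [-0.0344 -0.0307 -0.004 ] y [-0.0105  0.0105]
0.065 102 x [-0.0312 -0.0267 -0.0051] y [-0.0107  0.01  ]
0.07 59 x [-0.0316 -0.0301 -0.0094] y [-0.0103  0.0099]
0.075 723 x [-0.0312 -0.0262 -0.0078] y [-0.0106  0.01  ]
0.08 592 x [-0.0285 -0.0208 -0.0047] y [-0.0107  0.0101]
0.085 159 x [-0.0272 -0.016  -0.0004] y [-0.0108  0.0108]
0.09 163 x [-0.0279 -0.0147  0.0014] y [-0.0108  0.0107]
0.095 443 x [-0.028  -0.0215  0.0013] y [-0.0107  0.0103]
0.1 909 x [-0.0268 -0.0208  0.0017] y [-0.0108  0.0108]
0.105 107 x [-0.0232 -0.0147 -0.0091] y [-0.0109  0.0109]
0.125 34 x [-0.0125 -0.0095  0.0014] y [-0.011   0.0109]
```

View pics/w21.png

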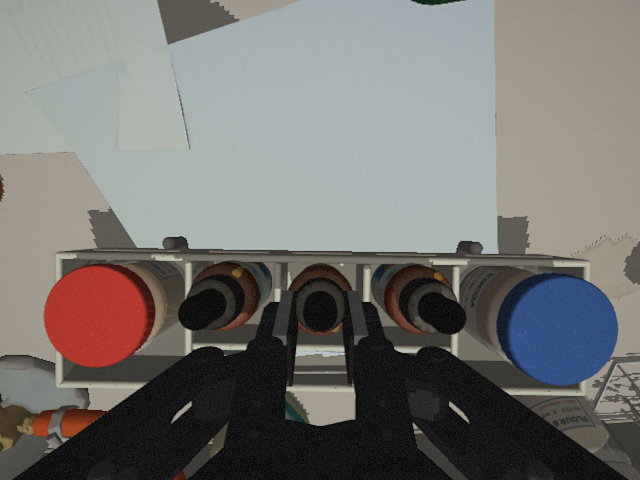

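View pics/s21.png

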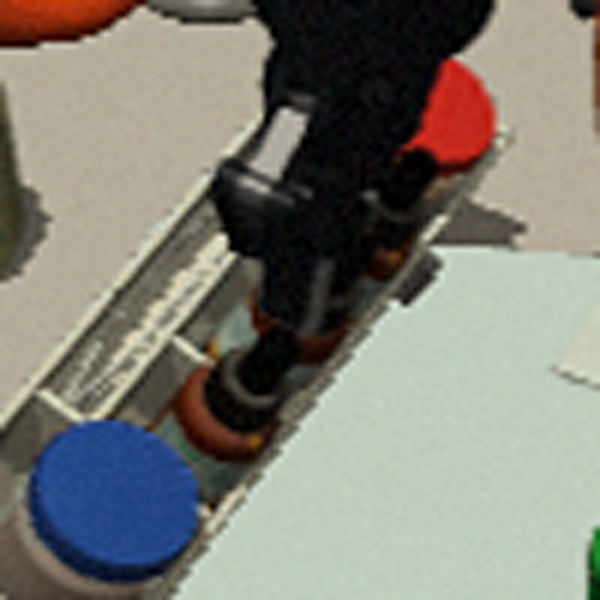

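The bottle is aligned with its neighbours: bulb at about -21 mm, body front edge at -35 mm against -36 mm, and roughly 1 mm above the floor. Releasing.

Emit:
move_arm:
  commands:
    - {"xyz": [0.001,0,-0.001],"roll": 0}
    - {"xyz": [0.001,0,-0.001],"roll": 0}
    - {"xyz": [0.001,0,-0.001],"roll": 0}
    - {"xyz": [0.001,0,-0.001],"roll": 0}
    - {"xyz": [0.001,0,-0.001],"roll": 0}
    - {"xyz": [0.001,0,-0.001],"roll": 0}
    - {"xyz": [0.001,0,-0.001],"roll": 0}
    - {"xyz": [0.001,0,-0.001],"roll": 0}
    - {"xyz": [0.001,0,-0.001],"roll": 0}
    - {"xyz": [0.001,0,-0.001],"roll": 0}
  fingers: 0.36

```text
t: 36.85
eef_pos: [0.5874, 0.0359, 0.0814]
tool_rot: [0.031, 0.623, -0.047, 0.781]
ft_force: [0.5, -0.2, -0.7]
grip_width: 0.359
```

```bash
python3 -c "
from axis import *
axisfit('w22')
s,p,R=tool(); print('n',R.T@RK[:,2])"
```

```text
t 36.85 p [0.5874 0.0359 0.0814] q [-0.039 -0.003 -0.274  1.077 -0.025  0.069] grip 0.359 F [ 0.5 -0.2 -0.7]
x [ 0.2204 -0.034  -0.9748] y [ 0.1115  0.9937 -0.0095] z [ 0.969  -0.1066  0.2228]
TCP cell [-0.0178 -0.0002  0.0668]
0.055 79 x [-0.0376 -0.0366 -0.0334] y [-0.0102  0.0105]
0.06 618 x [-0.0367 -0.0324 -0.0065] y [-0.0105  0.0106]
0.065 124 x [-0.034  -0.0098 -0.0078] y [-0.0101  0.0103]
0.07 33 x [-0.0348 -0.0334 -0.0275] y [-0.0097  0.0102]
0.075 808 x [-0.0344 -0.0293 -0.0145] y [-0.0105  0.0099]
0.08 378 x [-0.0308 -0.0188 -0.0137] y [-0.01    0.0086]
0.095 344 x [-0.0326 -0.0294 -0.0209] y [-0.0067  0.0054]
0.1 622 x [-0.031  -0.0268 -0.0218] y [-0.0051  0.004 ]
n [-0.9557 -0.0016 -0.2944]
```

View pics/w22.png

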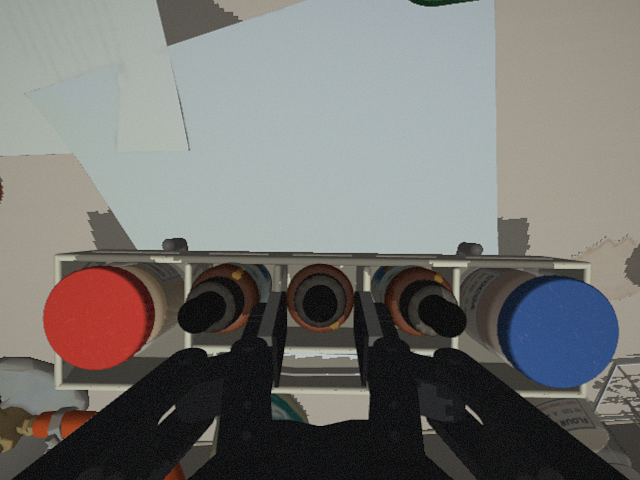

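The bottle now leans only about 3–4° against the front wall, with its foot about 2 mm off that wall. It is down in the cell. I'll withdraw straight along the cell normal.

Emit:
move_arm:
  commands:
    - {"xyz": [-0.004,0,-0.001],"roll": 0}
    - {"xyz": [-0.01,0,-0.003],"roll": 0}
    - {"xyz": [-0.018,0,-0.0055],"roll": 0}
    - {"xyz": [-0.028,0,-0.0086],"roll": 0}
    - {"xyz": [-0.04,0,-0.0123],"roll": 0}
    - {"xyz": [-0.055,0,-0.017],"roll": 0}
    - {"xyz": [-0.075,0,-0.023],"roll": 0}
    - {"xyz": [-0.1,0,-0.031],"roll": 0}
    - {"xyz": [-0.13,0,-0.04],"roll": 0}
    - {"xyz": [-0.16,0,-0.05],"roll": 0}
  fingers: 0.36

```text
t: 38.15
eef_pos: [0.5028, 0.0468, 0.228]
tool_rot: [0.031, 0.622, -0.047, 0.781]
ft_force: [-0.3, 0.4, -0.2]
grip_width: 0.361
```

```bash
python3 - <<'E'
from axis import *
s,p,R=rep()
for n,cr,f in(('side',(180,320,200,330),4.2),('top',(120,260,220,400),4),('wrist',(0,480,0,640),1)):
    im,d=manip.grab_frame(n); a,b,e,g=cr; save(n[0]+'23',cv2.resize(im[a:b,e:g],None,fx=f,fy=f,interpolation=cv2.INTER_CUBIC))
    c=manip.camera_model(n); P,u,v=cloud(c,d); L=(P-TK)@RK
    for y0 in(.047,0,-.048):
        r=[]
        for z0,z1 in((.056,.062),(.074,.08),(.094,.11)):
            m=(abs(L[:,1]-y0)<.02)&(abs(L[:,0]+.018)<.035)&(L[:,2]>z0)&(L[:,2]<z1); Q=L[m]
            if m.sum()>8: r.append((np.round(np.percentile(Q[:,0],[3,97]),4),round(Q[:,2].max(),4)))
        print(n,y0,r)
E
```

```text
t 38.15 p [0.5028 0.0468 0.228 ] q [-0.022 -0.25  -0.204  1.393 -0.029  0.086] grip 0.361 F [-0.3  0.4 -0.2]
x [ 0.2213 -0.034  -0.9746] y [ 0.1116  0.9937 -0.0093] z [ 0.9688 -0.1067  0.2237]
side 0.047 [(array([-0.0354, -0.0053]), np.float64(0.0619)), (array([-0.03  , -0.0103]), np.float64(0.0796)), (array([-0.0267, -0.0155]), np.float64(0.1034))]
side 0 [(array([-0.0372, -0.0061]), np.float64(0.0619)), (array([-0.0344, -0.0133]), np.float64(0.0799)), (array([-0.032 , -0.0209]), np.float64(0.1043))]
side -0.048 [(array([-0.0352, -0.0046]), np.float64(0.0617)), (array([-0.0308, -0.01  ]), np.float64(0.0798)), (array([-0.0265, -0.0162]), np.float64(0.103))]
top 0.047 [(array([-0.0273, -0.0036]), np.float64(0.0619)), (array([-0.0275, -0.0094]), np.float64(0.08)), (array([-0.0257, -0.0145]), np.float64(0.1035))]
top 0 [(array([-0.0286, -0.0044]), np.float64(0.062)), (array([-0.0292, -0.0119]), np.float64(0.0798)), (array([-0.0312, -0.0199]), np.float64(0.1038))]
top -0.048 [(array([-0.0285, -0.0032]), np.float64(0.062)), (array([-0.0255, -0.009 ]), np.float64(0.0798)), (array([-0.0248, -0.0146]), np.float64(0.1033))]
wrist 0.047 [(array([-0.0362, -0.0063]), np.float64(0.062)), (array([-0.0323, -0.0115]), np.float64(0.0799)), (array([-0.0279, -0.0169]), np.float64(0.1038))]
wrist 0 [(array([-0.0382, -0.0076]), np.float64(0.062)), (array([-0.0354, -0.0153]), np.float64(0.0799)), (array([-0.0332, -0.022 ]), np.float64(0.1031))]
wrist -0.048 [(array([-0.0365, -0.0064]), np.float64(0.062)), (array([-0.0319, -0.0117]), np.float64(0.0798)), (array([-0.028 , -0.0169]), np.float64(0.1026))]
```

View pics/s23.png

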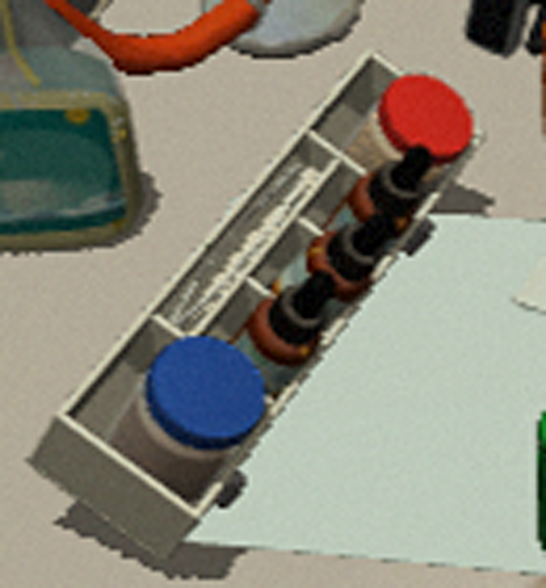

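View pics/w23.png

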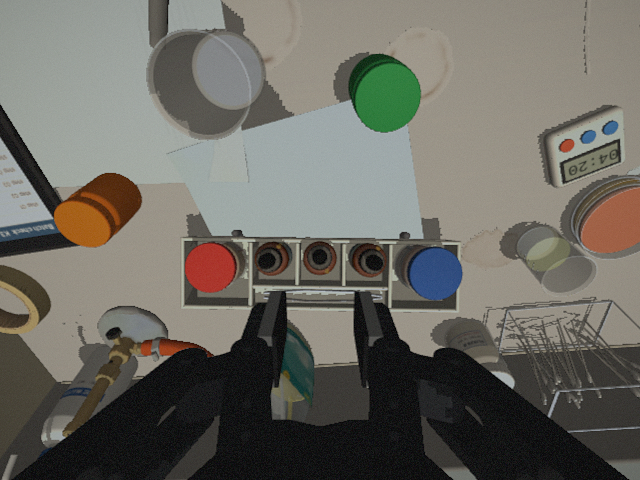

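```bash
python3 -c "
from h import *
print(manip.finish_job()); print(manip.sense()['t'])"
```

```text
the job is handed in; nothing more can be done
None
the job is handed in; nothing more can be done
```

Both samples are in the empty cells of their own size, and I handed the job in at about 38.4 s of the 50 s allowed. The bottle is not quite square: it leans about 4–5° towards the robot.

- **Jar:** it is in the free large cell with its lid 72 mm above the cell floor (71 mm is fully down). It rests against the front wall, and its axis was within about 4° of the cell's after release.
- **Bottle:** it is in the free middle cell, its top at the same height as the stored bottles. Its foot is about 2–3 mm short of the front wall, which is why it leans. I left it because it was down in the cell.
- **First bottle release:** it tipped forward by about 11°, so I gripped it again, straightened it against the rear wall and put it down nearer the front.
- **Tilting:** moves only allow shifts and a roll, so I got about 13° of tool tilt by driving joints to their limits. The jar then tipped the rest of the way onto the floor when released. For the bottle I doubled the tilt with a half turn about the tool axis.
- **Everything else:** in the last pictures the stored samples, the beaker and the green and orange look-alikes looked unmoved. The largest wrist force I read was about 7 N, but only between moves.
- **Disagreements:** two early move calls were refused for missing roll values and moved nothing. My separate rack measurements differed by several millimetres in height, so I set that from depth readings. The stored bottles read 3–4 mm further forward than that rack position implies, so I lined the bottle up with them.

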